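# Stack a lens on the assembly pedestal

### The job

Build up the lens upside down on the big assembly pedestal: first the front lens cell on its seat, then the spacer tube, then the rear lens cell with its nose in the spacer, and last lower the barrel over the whole stack until it stands fully home on the pedestal's steel seat. Set every part down gently, never letting it drop, and use the tall spacer tube, not the flat shim ring. Leave the shim ring, dust blower, swab jar and small setting post where they stand.

Things in the scene. Friction and masses are not known exactly. Their poses are not given: they have to be found in the camera images.
- pedestal: Assembly pedestal, fixed: the largest round fixture. Steel foot dia 96 mm, 12 high; brass stem dia 52; flat steel seat dia 86, top 30 mm above the bench; on it a brass boss dia 36, 5 high, its upper 2.5 mm tapering to dia 31. Origin: centre of underside, on the bench; z up. Front cell and barrel both stand on the seat: their origins finish 30 mm above this one.
- front_cell: Front lens cell: widest black ring with the big lens, dia 58 mm, body 20 high (foot, lowest 7 mm, dia 57), right way up. On top a bare metal lip dia 36 round the bulging glass, 5 high, tapering to dia 31 (total 25). Recess below, dia 41, 7 deep, fits over the pedestal's boss. 110 g. Grip across the black ring. Origin: centre of underside; z up.
- spacer: Spacer tube: plain bare-aluminium tube, outside dia 48 mm, bore dia 41, 22 high, 50 g, both ends alike. It stands on the flat top (20 mm up) of the front cell, its bore over the lip, so its origin finishes 20 mm above the front cell's. Grip across the outside. Origin: centre of underside; z up.
- rear_cell: Rear lens cell: small black cell, glass in a dished top, no lip. Black flange dia 44 mm from 6 to 22 mm height; below it a bare-metal nose dia 36, 6 long, narrowing to 31, on which it stands. The nose drops into the spacer's bore, the flange rests on its rim: origin finishes 16 mm above the spacer's. 70 g. Grip across the flange. Origin: centre of nose's underside; z up.
- barrel: Lens barrel: tall stepped black tube with bare-aluminium neck, open end down, 90 mm high, 240 g. Skirt outside dia 74 to 27 mm height (bore 66 to 23 mm), ribbed body dia 67 to 69 mm (bore 57 to 64 mm), neck dia 46 from 69 to 90 mm with a dia 34 hole. Grip across the neck. It ends round the stack, skirt on the pedestal's seat. Origin: centre of underside; z up.
- shim_ring: Flat steel shim ring for another lens, loose, dia 62 mm, hole dia 48, only 7 mm high. Not used: leave it. Origin: centre of its underside.
- blower: Dust blower, loose: dark rubber bulb dia 54 mm with a thin grey nozzle pointing up, 88 mm high. Not used: leave it standing. Origin: centre of its underside.
- swab_jar: Amber jar with a white lid, loose, dia 52 mm, 62 mm high. Not used: leave it standing. Origin: centre of its underside.
- setting_post: Small setting post, loose: steel foot dia 42 mm with a slim brass sleeve (collar dia 30, top dia 20), 48 mm high. Far smaller than the pedestal. Not used: leave it standing. Origin: centre of its underside.
Things that resemble listed ones, but are neither listed nor needed, are in the scene too. Leave any green or red look-alike of the rear_cell alone.

How it is judged:
By the outcome, as a careful person would: the job done as asked, in the order asked, and still so for the second after the job is handed in, with the robot touching nothing.
It also fails if it takes over 115 s, if anything falls off the work surface, if the arm or the gripper's body presses on something with over 40 N, if the wrist force passes 120 N, or if a joint passes its speed limit or range.

### The arm

A 6-joint arm with a two-finger parallel gripper is mounted at the origin on the work surface. World frame = base frame: x ahead of the robot, y to its left, z up, the work surface at z = 0. Lengths are in mm, angles in rad, forces in N, time in s.
With the tool pointing down it reaches from about 325 to 750 mm from the base axis. Payload 7.6 kg.
Tool frame: the origin (TCP) lies at the very end of the fingers, on their centre line; the grasp point (between the pads) lies 19 mm behind it (robot.grip_depth is the distance from the TCP to the grasp point, in mm); z points along the fingers, y is the direction in which the jaws open and shut (so a half turn about z gives the same grasp; the last joint's range is limited). The gripper opens to 85 mm and grips with 20 to 120 N. Pads are 22 mm wide; open, the fingers measure 114 mm over their backs; the gripper's body (76 mm by 85 mm) begins 54 mm behind the grasp point. The pads swing forward as they close: fully open they stand 13 mm farther back than shut.
Start: joints at [1.211, 0.052, 1.401, -0, 1.689, -0.07], TCP at [150.007, 503.134, 231.323] pointing down, gripper open.
Joint ranges: [-2.9, 2.9], [-0.91, 2.17], [0.12, 2.37], [-1.06, 4.2], [0.26, 2.73], [-2.93, 2.93]. Speed limits (rad/s): [2.57, 2.57, 3.01, 3.14, 3.14, 3.14].

### API

Orientations are given as a unit quaternion [x, y, z, w].
In Python, from station import sensors, eyes, robot, nets gives the robot as it stands.
- The arm moves only by the tool step_arm, never from a script. Its argument "series" is text: rows parted by semicolons, each of 7 numbers parted by spaces: the opening, from 0 (shut) to 1 (fully open), then the shift along the tool's x, y, z in m, then the turn, a rotation vector about the tool's x, y, z in degrees. In form: gripper dx dy dz rx ry rz; .... A call has 1 to 20 rows; each row shifts and turns the commanded pose from where the row before left it, along the tool's axes as they then stand; what a row does not reach is not made up. A row lasts 1/10 s, in which the tool goes at most 50 mm and 8.59 degrees, less where a joint would pass 70% of its speed; a pose out of reach is approached as far as the arm can. A call is refused whole if a number of a shift passes 0.05 or a number of a turn 8.59, either way. A call with a gripper value outside its range is refused whole. The fingers move at their own pace and stop on an object; "grip_force" is the grip in N (left out, the last holds). Time passes only in rows, so rows that do not move let the fingers close. It gives the time, the measured TCP pose, the force and the opening at its end, in the units of the state.
- sensors.read_state(): the state, without advancing time (a new reading comes with each control period).
- eyes.grab_frame(name): name is "scene" or "top" or "wrist"; returns the picture (420x560x3 uint8, red, green, blue); there is no depth.
- eyes.camera_model(name): a dict with "intrinsics" (3x3 intrinsics, pixels), "k1" (the pictures are not rectified: a ray, as slopes to the right and down, at radius r is drawn at 1 + k1 r^2 times it, then the intrinsics apply), "origin" and "rotation" of the camera in the world. Camera axes: x right, y down, z forward; pixel columns grow to the right and rows downward; lengths in mm; the calibration is good to about 2 mm. A picture is of the moment at which its call begins: read the wrist's pose just before it. camera_model takes no time and is no camera call; for the wrist camera it gives the pose at the moment of the call.
- robot.hand_in(): hands the job in, once; it reports no verdict.
Trained networks look in the newest picture that a camera, given by its name, has taken for a name from the list of things; names that differ only in an ending like _2 or _b are one class to them, and where a whole thing is asked for, a point or a joint stands for the part that bears it (a point fixed in the world has none). Each returns a list of dicts, best first, with "conf" (0 to 1); they miss things now and then, are a little off and sometimes report something else, mostly with a low value. They report only what shows in the picture. A call takes as long as a camera call. They do not tell look-alikes from the thing itself.
- nets.spot_in(camera, thing): "centre" ([x, y, z] in mm, in world coordinates, good to about 4 mm: the middle of the surface that is visible of it).
- nets.cut_out(camera, thing): "region" (420x560 bool, what is visible of it).
- nets.mark_of(camera, thing): "centre" ([x, y, z] in mm, in world coordinates, good to about 4 mm: a listed point, or the origin of a listed thing).
The state is a dict: "time_s": time; "q": joint angles; "joint_vel": joint speeds; "effort": joint torques, N m; "tool_pos": TCP position; "orientation": TCP orientation; "contact_force": force on the tool from outside, world axes, zero at the start; "moment": the same for the moment, N m; "width": finger opening in mm.
Only numpy, scipy, OpenCV 4.12 (cv2) and the standard library are available. Lean on these libraries where they do the work, as an engineer would, in place of code of your own. Each camera call takes 0.05 s, during which the arm holds its last target.

## Working session

There is one attempt and no reset: what is moved stays moved. The work goes in short steps, Python scripts to look and compute and a tool call to move; the robot and the scene stay as the last step left them, time stands still between calls to the robot, and variables do not carry over. Pictures are saved under pics/ and viewed, and the job is handed in when it is done.

Besides the shell and the picture viewer there is one more tool, called after "Request:" as name(argument=value, ...) on one line, values as JSON. step_arm: Moves the arm, as the interface text tells. Its arguments: {"type":"object","properties":{"series":{"type":"string"},"grip_force":{"type":"number"}},"required":["series"]}

```bash
ls; mkdir -p pics
python3 - <<'E'
from station import sensors, eyes, robot, nets
import cv2
s=sensors.read_state(); print(s)
for n in ["scene","top","wrist"]:
    im=eyes.grab_frame(n); cv2.imwrite(f"pics/a_{n}.png",im[:,:,::-1])
    m=eyes.camera_model(n); print(n,m)
print(robot.grip_depth, sensors.read_state()["time_s"])
E
```

```text
pics
{'time_s': 0.0, 'q': array([ 1.21067557e+00,  5.28206423e-02,  1.40174023e+00, -1.12934830e-05,
        1.68858443e+00, -7.02888671e-02]), 'joint_vel': array([ 0.00123473,  0.00032418,  0.00069083, -0.00212586,  0.00120619,
        0.00058131]), 'effort': array([ 2.83376573e-05, -3.81657457e+01, -3.60195279e+01, -2.26129941e-06,
        6.04824294e-03,  7.62300516e-06]), 'tool_pos': array([149.90923552, 502.82766533, 230.47303493]), 'orientation': array([ 1.44409864e-01,  9.89517654e-01, -7.59612094e-04, -1.60302909e-04]), 'contact_force': array([ 0.30175453, -0.26122506, -0.96934708]), 'moment': array([-0.02143162,  0.04051096, -0.01852128]), 'width': 85.23692647256527}
scene {'intrinsics': array([[425.72496693,   0.        , 272.0295711 ],
       [  0.        , 425.72496693, 216.71906447],
       [  0.        ,   0.        ,   1.        ]]), 'k1': -0.03561895974241394, 'origin': array([1034.97026522,   55.36943386,  843.04027058]), 'rotation': array([ 0.63919045,  0.71820719, -0.20481532, -0.18347939])}
top {'intrinsics': array([[447.95521228,   0.        , 278.86449006],
       [  0.        , 447.95521228, 203.42264344],
       [  0.        ,   0.        ,   1.        ]]), 'k1': -0.06918759657332803, 'origin': array([ 403.37831422,  -12.06403617, 1127.75027874]), 'rotation': array([ 0.71491568, -0.69598027,  0.04675438, -0.04817743])}
wrist {'intrinsics': array([[351.56259045,   0.        , 276.64196441],
       [  0.        , 351.56259045, 209.03893996],
       [  0.        ,   0.        ,   1.        ]]), 'k1': -0.028276141556698806, 'origin': array([ 72.32320706, 526.46136467, 372.57423276]), 'rotation': array([0.79170747, 0.59000343, 0.09426986, 0.12731229])}
18.700000000000003 0.15
```

View pics/a_scene.png

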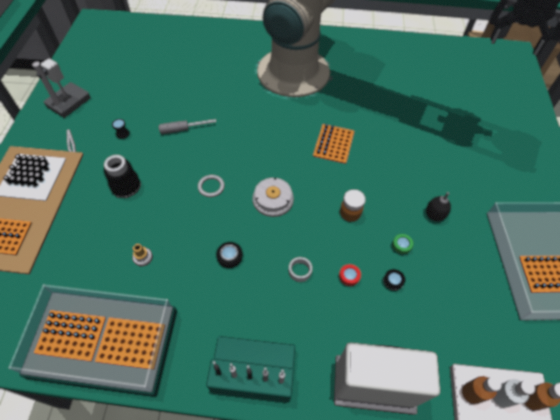

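View pics/a_top.png

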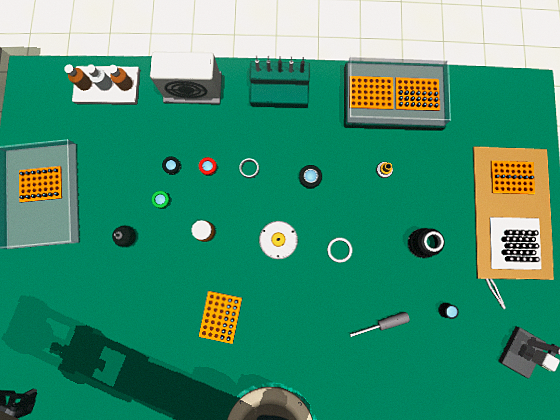

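View pics/a_wrist.png

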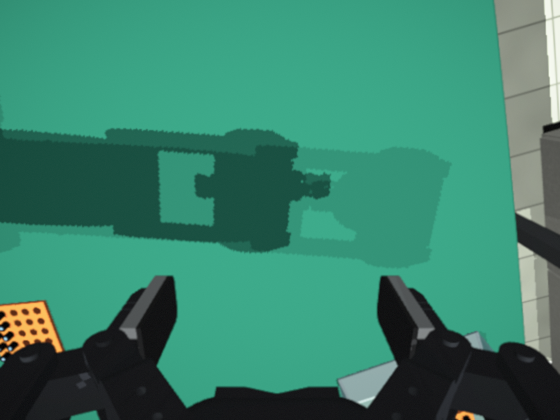

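```bash
cat > h.py <<'E'
from station import sensors, eyes, robot, nets
import numpy as np, cv2
from scipy.spatial.transform import Rotation as R
def K(m): return m["intrinsics"], np.array([m["k1"],0,0,0,0.])
def ray(m,px):
    k,d=K(m); p=cv2.undistortPoints(np.array(px,float).reshape(-1,1,2),k,d,).reshape(-1,2)
    v=np.c_[p,np.ones(len(p))]; return R.from_quat(m["rotation"]).apply(v)
def onz(m,px,z):
    v=ray(m,px); o=m["origin"]; return o+v*((z-o[2])/v[:,2])[:,None]
def proj(m,P):
    k,d=K(m); Q=R.from_quat(m["rotation"]).inv().apply(np.array(P,float).reshape(-1,3)-m["origin"])
    return cv2.projectPoints(Q,np.zeros(3),np.zeros(3),k,d)[0].reshape(-1,2)
def shot(n,f):
    m=eyes.camera_model(n); im=eyes.grab_frame(n); cv2.imwrite(f"pics/{f}.png",im[:,:,::-1]); return m,im
E
python3 - <<'E'
from h import *
for c in ["top","scene"]:
  eyes.grab_frame(c)
  m=eyes.camera_model(c)
  for t in ["pedestal","front_cell","spacer","rear_cell","barrel","shim_ring","setting_post","blower","swab_jar"]:
    r=nets.mark_of(c,t)
    print(c,t,[(round(d["conf"],2),np.round(d["centre"]).tolist(),np.round(proj(m,d["centre"])[0]).tolist()) for d in r[:4]])
print(sensors.read_state()["time_s"])
m=eyes.camera_model("top")
print(R.from_quat(m["rotation"]).as_matrix())
E
```

```text
top pedestal [(0.64, [464.0, -8.0, 2.0], [278.0, 240.0])]
top front_cell [(0.67, [626.0, -85.0, 2.0], [310.0, 177.0])]
top spacer [(0.48, [646.0, 71.0, 1.0], [249.0, 168.0])]
top rear_cell [(0.72, [649.0, 272.0, 2.0], [171.0, 165.0]), (0.69, [647.0, 176.0, 2.0], [208.0, 166.0]), (0.59, [650.0, 73.0, -4.0], [249.0, 167.0]), (0.53, [556.0, 293.0, -0.0], [161.0, 200.0])]
top barrel [(0.86, [464.0, -369.0, 1.0], [421.0, 243.0])]
top shim_ring [(0.6, [443.0, -165.0, -1.0], [340.0, 249.0])]
top setting_post [(0.74, [649.0, 270.0, 2.0], [172.0, 165.0]), (0.71, [652.0, -280.0, 1.0], [386.0, 169.0])]
top blower [(0.85, [465.0, 375.0, 1.0], [127.0, 235.0])]
top swab_jar [(0.64, [482.0, 176.0, 1.0], [205.0, 231.0])]
scene pedestal [(0.91, [463.0, -5.0, -3.0], [274.0, 200.0])]
scene front_cell [(0.64, [626.0, -83.0, 4.0], [231.0, 255.0])]
scene spacer [(0.74, [627.0, -84.0, 3.0], [230.0, 256.0]), (0.67, [642.0, 70.0, -4.0], [299.0, 271.0])]
scene rear_cell [(0.64, [643.0, 180.0, -2.0], [350.0, 276.0]), (0.62, [649.0, 271.0, 0.0], [392.0, 283.0]), (0.6, [556.0, 292.0, -5.0], [400.0, 247.0])]
scene barrel []
scene shim_ring [(0.59, [439.0, -163.0, 5.0], [211.0, 183.0])]
scene setting_post [(0.7, [651.0, -278.0, 4.0], [141.0, 256.0])]
scene blower [(0.68, [459.0, 373.0, 2.0], [434.0, 213.0]), (0.61, [461.0, -8.0, 1.0], [273.0, 198.0])]
scene swab_jar [(0.57, [480.0, 177.0, -2.0], [350.0, 213.0])]
1.15
[[ 2.68509825e-02 -9.90629402e-01  1.33911958e-01]
 [-9.99639425e-01 -2.65807966e-02  3.80535208e-03]
 [-2.10207133e-04 -1.33965851e-01 -9.90985927e-01]]
```

Run:
```python
import cv2,numpy as np
a=cv2.imread("pics/a_top.png"); b=cv2.imread("pics/a_scene.png")
def c(i,x,y,s=40): return cv2.resize(i[y-s:y+s,x-s:x+s],(260,260),interpolation=cv2.INTER_CUBIC)
r1=np.hstack([c(b,300,268),c(b,210,185),c(b,395,280)])
r2=np.hstack([c(b,120,128),c(b,229,255),c(b,120,175)])
cv2.imwrite("pics/b.png",np.vstack([r1,r2]))
```

```text
(no output)
```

View pics/b.png

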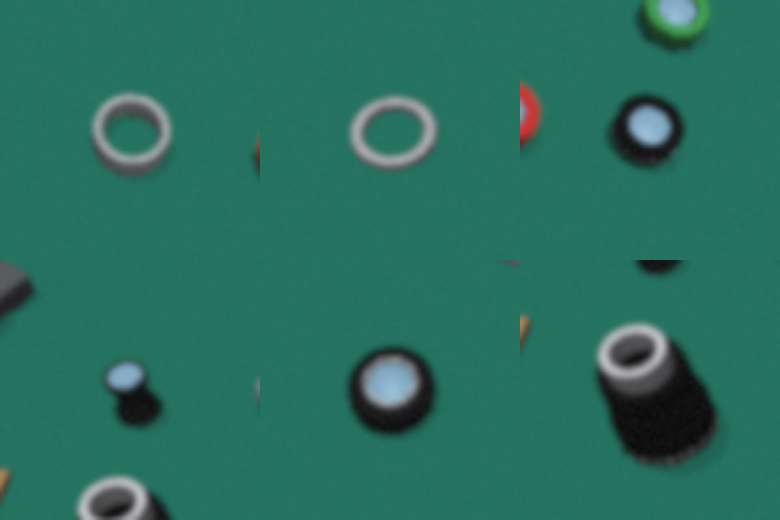

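Run:
```python
from h import *
s=sensors.read_state(); m=eyes.camera_model("wrist")
T=R.from_quat(s["orientation"]); C=R.from_quat(m["rotation"])
print("cam in tool",T.inv().apply(m["origin"]-s["tool_pos"]))
print("cam axes in tool\n",(T.inv()*C).as_matrix())
print("yaw of tool x deg",np.degrees(np.arctan2(*T.as_matrix()[[1,0],0])))
print("tcp px",proj(m,s["tool_pos"]), "grasp px",proj(m,s["tool_pos"]+[0,0,18.7]))
print("below tcp px z=0",proj(m,s["tool_pos"]*[1,1,0]))
```

```text
cam in tool [  81.09740338    0.23294464 -141.87568848]
cam axes in tool
 [[-3.07320208e-04 -9.49783136e-01 -3.12908774e-01]
 [ 9.99999937e-01 -3.46589423e-04  6.98753170e-05]
 [-1.74817269e-04 -3.12908733e-01  9.49783183e-01]]
yaw of tool x deg 163.397859618972
tcp px [[276.13139462 280.59659068]] grasp px [[276.08218224 303.87177543]]
below tcp px z=0 [[276.36165275 172.25272111]]
```

Request:
step_arm(series="1 0 0 0 0 0 -8.3; 1 0 0 0 0 0 -8.3; 1 -0.026 -0.0425 0 0 0 0; 1 -0.026 -0.0425 0 0 0 0; 1 -0.026 -0.0425 0 0 0 0; 1 -0.026 -0.0425 0 0 0 0; 1 -0.026 -0.0425 0 0 0 0; 1 -0.026 -0.0425 0 0 0 0; 1 -0.026 -0.0425 0 0 0 0; 1 -0.026 -0.0425 0 0 0 0; 1 -0.026 -0.0425 0 0 0 0; 1 -0.026 -0.0425 0 0 0 0; 1 -0.026 -0.0425 0 0 0 0; 1 -0.026 -0.0425 0 0 0 0; 1 0 0 0 0 0 0; 1 0 0 0 0 0 0; 1 0 0 0 0 0 0")

```text
time_s: 2.85
tool_pos: [461.7, -6.1, 231.4]
orientation: [-0.0, 1.0, 0.0, 0.0]
contact_force: [-0.1, 0.3, 0.4]
width: 85.5
```

Run:
```python
from h import *
m,im=shot("wrist","c1"); print(sensors.read_state()["tool_pos"])
r=nets.mark_of("wrist","pedestal"); print(r)
print(proj(m,[[463,-7,30],[463,-7,35]]))
```

```text
[461.63025353  -5.84422566 231.51645255]
[{'centre': [463.8, -10.0, 2.6], 'conf': 0.62}]
[[275.20117873 179.81779784]
 [275.18493236 181.00279533]]
```

View pics/c1.png

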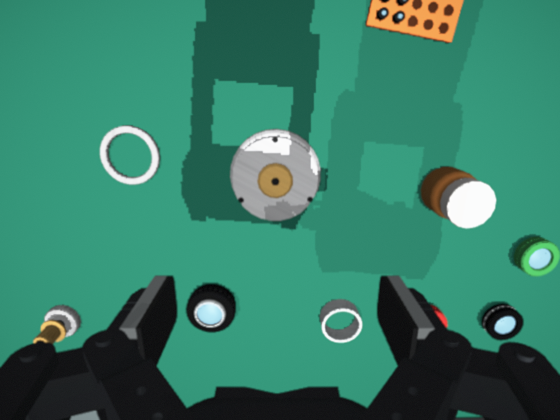

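```bash
cat >> h.py <<'E'
def fitc(m,im,c0,circs,rng=8,sig=1.0):
    """circs: list of (dia,z); common axis; maximise mean radial gradient magnitude"""
    g=cv2.GaussianBlur(im.astype(np.float32),(0,0),sig)
    gx=cv2.Sobel(g,cv2.CV_32F,1,0)/8; gy=cv2.Sobel(g,cv2.CV_32F,0,1)/8
    th=np.linspace(0,2*np.pi,181)[:-1]
    def sc(c):
        t=0
        for d,z in circs:
            P=np.c_[c[0]+d/2*np.cos(th),c[1]+d/2*np.sin(th),np.full(180,z)]
            p=proj(m,P).astype(np.float32); o=p.mean(0); n=p-o; n/=np.linalg.norm(n,axis=1)[:,None]
            sx=cv2.remap(gx,p[None],None,cv2.INTER_LINEAR)[0]; sy=cv2.remap(gy,p[None],None,cv2.INTER_LINEAR)[0]
            v=np.abs(sx*n[:,:1]+sy*n[:,1:]).max(1); t+=np.minimum(v,25).mean()
        return t/len(circs)
    c=np.array(c0[:2],float)
    for st in [rng/4,rng/16,rng/64]:
        G=[(sc(c+[i*st,j*st]),i,j) for i in range(-4,5) for j in range(-4,5)]
        b=max(G); c=c+np.array(b[1:])*st
    return c,b[0]
E
python3 - <<'E'
from h import *
s=sensors.read_state()["tool_pos"]; m=eyes.camera_model("wrist"); im=cv2.imread("pics/c1.png")
for cc in [[(31,35)],[(36,32.5)],[(86,30)],[(96,12)],[(86,30),(36,32.5)]]: print(cc,fitc(m,im,[463,-7],cc))
print("front",fitc(m,im,[626,-84],[(58,20)]),fitc(m,im,[626,-84],[(36,20)]),fitc(m,im,[626,-84],[(58,20),(36,20)]))
print("spacer",fitc(m,im,[645,71],[(48,22)]),fitc(m,im,[645,71],[(41,22)]))
mt=eyes.camera_model("top"); it=cv2.imread("pics/a_top.png"); ms=eyes.camera_model("scene"); i2=cv2.imread("pics/a_scene.png")
for n,c,cc in [("ped",[463,-7],[(36,32.5),(86,30)]),("ped",[463,-7],[(96,12)]),("front",[626,-84],[(58,20)]),("front",[626,-84],[(36,20)]),("spacer",[645,71],[(48,22)]),("spacer",[645,71],[(41,22)]),("rear",[649,272],[(44,22)]),("barrel",[463,-369],[(46,90)]),("barrel",[463,-369],[(34,90)]),("barrel",[463,-369],[(67,69)])]:
    print(n,cc,fitc(mt,it,c,cc),fitc(ms,i2,c,cc))
E
```

```text
[(31, 35)] (array([464.625,  -8.125]), np.float32(15.14746))
[(36, 32.5)] (array([463.125,  -7.   ]), np.float32(24.96827))
[(86, 30)] (array([464.125,  -7.5  ]), np.float32(17.639942))
[(96, 12)] (array([463.875,  -7.25 ]), np.float32(24.097279))
[(86, 30), (36, 32.5)] (array([463.5  ,  -7.125]), np.float32(20.916199))
front (array([616.375, -81.25 ]), np.float32(22.471514)) (array([629.75, -84.  ]), np.float32(25.0)) (array([623.875, -83.5  ]), np.float32(20.262009))
spacer (array([643.125,  72.375]), np.float32(25.0)) (array([642.875,  72.125]), np.float32(25.0))
ped [(36, 32.5), (86, 30)] (array([462.25,  -9.25]), np.float32(24.991573)) (array([464.875,  -8.125]), np.float32(23.126602))
ped [(96, 12)] (array([467. ,  -6.5]), np.float32(25.0)) (array([467.25 ,  -8.125]), np.float32(18.92251))
front [(58, 20)] (array([624.625, -83.375]), np.float32(25.0)) (array([635.   , -82.125]), np.float32(19.953835))
front [(36, 20)] (array([630.375, -84.375]), np.float32(25.0)) (array([628.5 , -83.25]), np.float32(25.0))
spacer [(48, 22)] (array([643.75 ,  70.875]), np.float32(25.0)) (array([639.875,  70.125]), np.float32(20.066233))
spacer [(41, 22)] (array([642.875,  70.875]), np.float32(25.0)) (array([639.5  ,  71.625]), np.float32(20.536482))
rear [(44, 22)] (array([643.375, 267.75 ]), np.float32(24.433014)) (array([654.75, 265.25]), np.float32(18.562435))
barrel [(46, 90)] (array([ 467.  , -369.75]), np.float32(25.0)) (array([ 467.125, -371.25 ]), np.float32(23.53644))
barrel [(34, 90)] (array([ 466.5  , -370.375]), np.float32(25.0)) (array([ 466.5 , -371.25]), np.float32(21.657232))
barrel [(67, 69)] (array([ 464.625, -371.625]), np.float32(16.61482)) (array([ 458.375, -376.875]), np.float32(15.623713))
```

Request:
step_arm(series="1 -0.041 -0.0195 0.002 0 0 0; 1 -0.041 -0.0195 0.002 0 0 0; 1 -0.041 -0.0195 0.002 0 0 0; 1 -0.041 -0.0195 0.002 0 0 0; 1 0 0 0 0 0 0; 1 0 0 0 0 0 0")

```text
time_s: 3.55
tool_pos: [626.0, -83.9, 221.8]
orientation: [-0.001, 1.0, 0.0, -0.001]
contact_force: [-0.1, 0.6, -0.0]
width: 85.2
```

```bash
sed -i 's/np.minimum(v,25)/np.minimum(v,60)/' h.py
python3 - <<'E'
from h import *
print(sensors.read_state()["tool_pos"])
m,im=shot("wrist","d1"); 
for cc in [[(58,20)],[(58,7)],[(57,0)],[(36,20)],[(36,22)],[(31,25)],[(58,20),(36,21)]]: print(cc,fitc(m,im,[626,-84],cc))
print(nets.mark_of("wrist","front_cell"))
m2=m; i2=cv2.imread("pics/c1.png")
E
```

```text
[626.03149686 -83.93284999 221.7557639 ]
[(58, 20)] (array([624.125, -84.125]), np.float32(21.372925))
[(58, 7)] (array([625.875, -84.25 ]), np.float32(15.755114))
[(57, 0)] (array([625.5  , -84.375]), np.float32(12.945618))
[(36, 20)] (array([626.375, -84.5  ]), np.float32(35.876648))
[(36, 22)] (array([625.875, -84.5  ]), np.float32(35.947628))
[(31, 25)] (array([622.125, -84.875]), np.float32(19.482128))
[(58, 20), (36, 21)] (array([625.5  , -84.375]), np.float32(25.988522))
[{'centre': [625.9, -87.7, 2.3], 'conf': 0.94}]
```

View pics/d1.png

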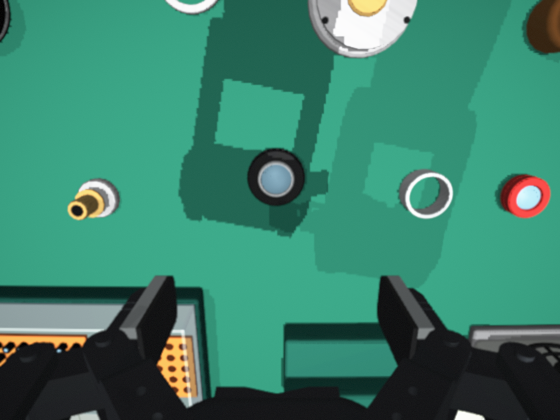

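Request:
step_arm(series="1 0.0004 -0.0004 0.045 0 0 0; 1 0 0 0.045 0 0 0; 1 0 0 0.045 0 0 0; 1 0 0 0.045 0 0 0; 1 0 0 0.025 0 0 0; 1 0 0 0.008 0 0 0; 1 0 0 0.004 0 0 0; 1 0 0 0 0 0 0; 0.75 0 0 0 0 0 0; 0.75 0 0 0 0 0 0; 0.72 0 0 0 0 0 0; 0.5 0 0 0 0 0 0; 0.5 0 0 0 0 0 0; 0.5 0 0 0 0 0 0; 0.5 0 0 0 0 0 0; 0.5 0 0 0 0 0 0", grip_force=40)

```text
time_s: 5.25
tool_pos: [626.2, -85.4, 7.5]
orientation: [0.0, 1.0, -0.0, 0.001]
contact_force: [-1.5, 0.1, 6.4]
width: 55.5
```

Request:
step_arm(series="0.5 0 0 0 0 0 0; 0.5 0 0 0 0 0 0; 0.5 0 0 0 0 0 0")

```text
time_s: 5.55
tool_pos: [626.2, -85.4, 7.5]
orientation: [0.0, 1.0, -0.0, 0.001]
contact_force: [-1.7, 0.7, 5.7]
width: 55.4
```

Run:
```python
from h import *
s=sensors.read_state(); print(s["tool_pos"],s["width"],s["contact_force"])
shot("wrist","d2"); shot("scene","d2s"); im=cv2.imread("pics/d2s.png"); cv2.imwrite("pics/d2c.png",cv2.resize(im[150:330,120:360],None,fx=3,fy=3,interpolation=cv2.INTER_CUBIC))
```

```text
[626.18088166 -85.38515624   7.46805473] 55.4415792789363 [-1.70055072  0.65405272  5.69671266]
```

View pics/d2.png

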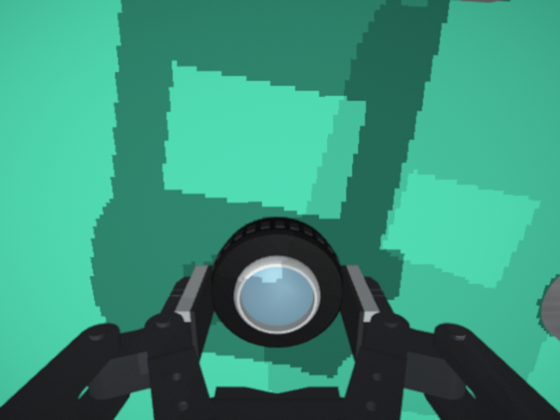

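View pics/d2c.png

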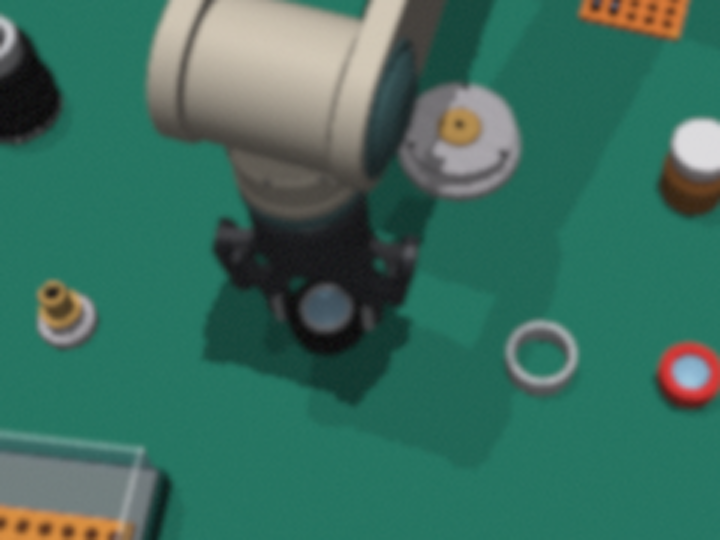

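Request:
step_arm(series="0.78 0 0 0 0 0 0; 0.78 0 0 0 0 0 0; 0.78 0 0 -0.003 0 0 0; 0.78 0 0 -0.003 0 0 0; 0.5 0 0 0 0 0 0; 0.5 0 0 0 0 0 0; 0.5 0 0 0 0 0 0; 0.5 0 0 0 0 0 0; 0.5 0 0 0 0 0 0")

```text
time_s: 6.55
tool_pos: [626.0, -85.4, 13.7]
orientation: [0.0, 1.0, -0.0, 0.001]
contact_force: [-2.0, 0.1, 5.5]
width: 54.2
```

Request:
step_arm(series="0.5 0 0 -0.005 0 0 0; 0.5 0 0 -0.01 0 0 0; 0.5 0 0 -0.015 0 0 0; 0.5 0 0 -0.02 0 0 0; 0.5 0 0 0 0 0 0; 0.5 0 0 0 0 0 0; 0.5 0 0 0 0 0 0")

```text
time_s: 7.25
tool_pos: [625.0, -85.2, 61.3]
orientation: [0.0, 1.0, 0.0, -0.001]
contact_force: [0.4, 0.7, -1.3]
width: 54.0
```

Run:
```python
from h import *
s=sensors.read_state(); print(s["tool_pos"],s["width"],s["contact_force"])
shot("wrist","d3"); shot("scene","d3s"); im=cv2.imread("pics/d3s.png"); cv2.imwrite("pics/d3c.png",cv2.resize(im[150:330,120:360],None,fx=3,fy=3,interpolation=cv2.INTER_CUBIC))
```

```text
[624.99948331 -85.18064972  61.27849872] 53.95058338943347 [ 0.36903653  0.67019192 -1.32331498]
```

View pics/d3.png

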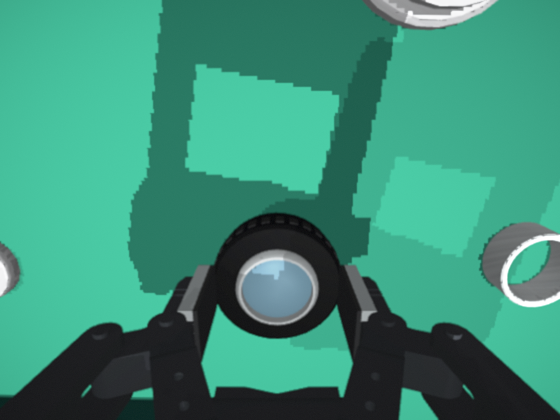

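View pics/d3c.png

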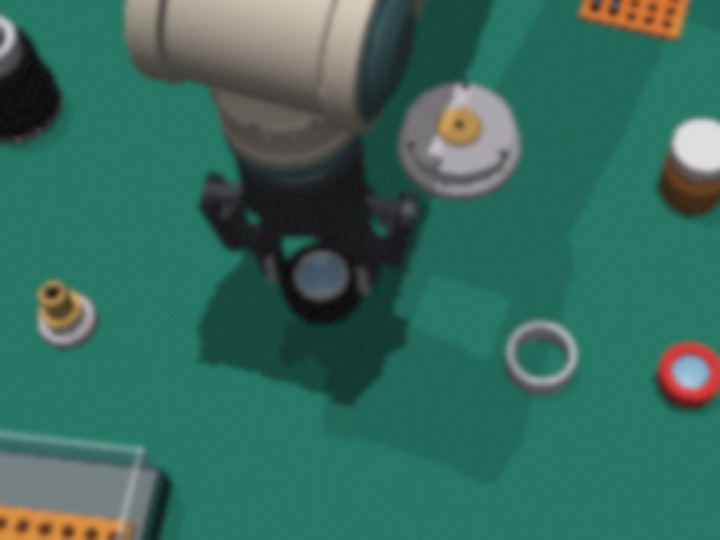

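Run:
```python
from h import *
s=sensors.read_state(); m=eyes.camera_model("wrist"); im=cv2.imread("pics/d3.png")
print(s["tool_pos"])
for zo in (46,47.5,49):
  for cc in [[(36,22)],[(36,20)],[(58,20)],[(58,20),(36,21)]]: print(zo,cc,fitc(m,im,[625.5,-84.5],[(d,z+zo) for d,z in cc]))
```

```text
[624.93498628 -85.16186804  61.03289551]
46 [(36, 22)] (array([625.5 , -84.75]), np.float32(27.572933))
46 [(36, 20)] (array([627.25, -84.75]), np.float32(25.76491))
46 [(58, 20)] (array([623.625, -84.75 ]), np.float32(20.449913))
46 [(58, 20), (36, 21)] (array([624.125, -84.75 ]), np.float32(19.134968))
47.5 [(36, 22)] (array([624.375, -84.75 ]), np.float32(29.83858))
47.5 [(36, 20)] (array([626.  , -84.75]), np.float32(26.912224))
47.5 [(58, 20)] (array([622.375, -84.625]), np.float32(20.322563))
47.5 [(58, 20), (36, 21)] (array([623.125, -84.625]), np.float32(16.826574))
49 [(36, 22)] (array([623.25, -84.75]), np.float32(30.97238))
49 [(36, 20)] (array([624.75, -84.75]), np.float32(29.095388))
49 [(58, 20)] (array([621.125, -84.625]), np.float32(19.874172))
49 [(58, 20), (36, 21)] (array([623.875, -84.75 ]), np.float32(16.954676))
```

Request:
step_arm(series="0.5 0.02 0.01 -0.01 0 0 0; 0.5 0.035 0.017 0 0 0 0; 0.5 0.04 0.0195 0 0 0 0; 0.5 0.036 0.0175 0 0 0 0; 0.5 0.02 0.009 0 0 0 0; 0.5 0.01 0.005 0 0 0 0; 0.5 0 0 0 0 0 0; 0.5 0 0 0 0 0 0; 0.5 0 0 0 0 0 0")

```text
time_s: 8.25
tool_pos: [465.5, -7.7, 72.3]
orientation: [0.0, 1.0, -0.0, 0.0]
contact_force: [-0.2, 0.1, -1.8]
width: 53.8
```

Run:
```python
from h import *
s=sensors.read_state(); print(s["tool_pos"],s["width"],s["contact_force"])
m,im=shot("wrist","e1"); ms,i2=shot("scene","e1s"); cv2.imwrite("pics/e1c.png",cv2.resize(i2[110:270,170:380,::-1],None,fx=3.5,fy=3.5,interpolation=cv2.INTER_CUBIC))
for cc in [[(86,30)],[(96,12)]]: print(cc,fitc(m,im,[463.4,-7.2],cc),fitc(ms,i2,[463.4,-7.2],cc))
zo=s["tool_pos"][2]-13.7
print(fitc(m,im,[463.4,-7.2],[(36,22+zo)]),fitc(ms,i2,[463.4,-7.2],[(36,22+zo)]))
```

```text
[465.4654412   -7.74271933  72.32917001] 53.825564697650634 [-0.2463468   0.07830857 -1.75434444]
[(86, 30)] (array([455.025,  -7.325]), np.float32(22.243256)) (array([454.15 ,  -9.075]), np.float32(7.3917193))
[(96, 12)] (array([462.9  ,  -7.325]), np.float32(20.809883)) (array([470.65 ,  -7.575]), np.float32(12.359429))
(array([465.025,  -7.325]), np.float32(27.409006)) (array([468.15 ,  -7.575]), np.float32(17.08344))
```

View pics/e1c.png

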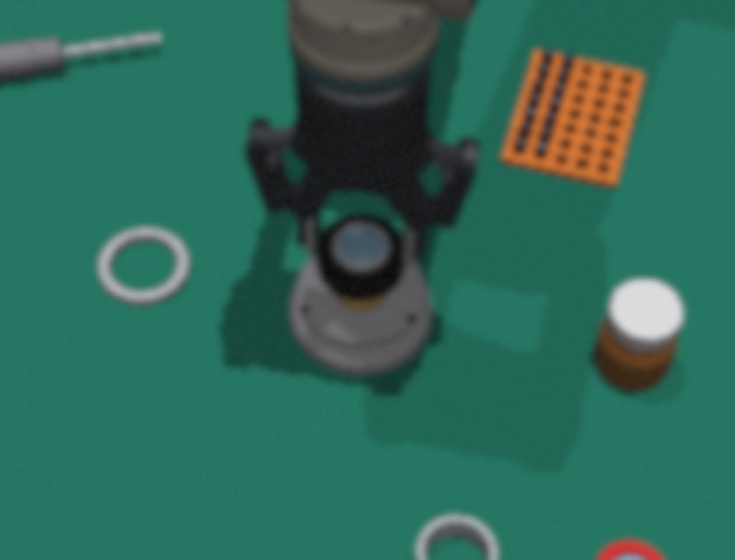

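View pics/e1.png

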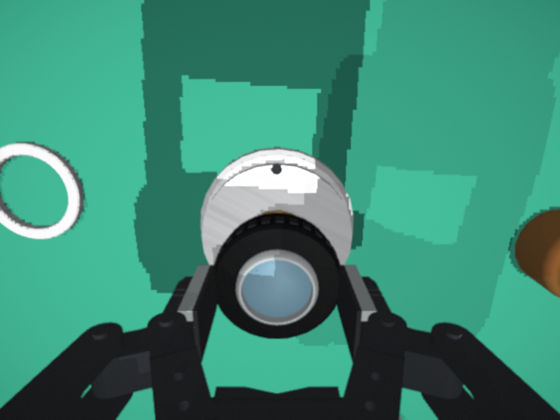

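Request:
step_arm(series="0.5 0.0013 0 0.006 0 0 0; 0.5 0 0 0.006 0 0 0; 0.5 0 0 0.006 0 0 0; 0.5 0 0 0.003 0 0 0; 0.5 0 0 0.002 0 0 0; 0.5 0 0 0.001 0 0 0; 0.5 0 0 0 0 0 0; 0.5 0 0 0 0 0 0")

```text
time_s: 9.15
tool_pos: [463.4, -7.3, 48.5]
orientation: [0.0, 1.0, 0.0, 0.0]
contact_force: [0.1, 0.7, -0.5]
width: 54.3
```

Request:
step_arm(series="0.5 0 0 0.0015 0 0 0; 0.5 0 0 0.001 0 0 0; 0.5 0 0 0.001 0 0 0; 0.5 0 0 0 0 0 0; 0.5 0 0 0 0 0 0")

```text
time_s: 9.65
tool_pos: [463.3, -7.3, 44.8]
orientation: [0.0, 1.0, 0.0, 0.0]
contact_force: [-0.4, 0.2, -0.8]
width: 53.9
```

Request:
step_arm(series="0.5 0 0 0.0005 0 0 0; 0.5 0 0 0.0005 0 0 0; 0.5 0 0 0 0 0 0; 0.5 0 0 0 0 0 0")

```text
time_s: 10.05
tool_pos: [463.3, -7.3, 43.8]
orientation: [0.0, 1.0, 0.0, 0.0]
contact_force: [0.2, -0.2, 0.0]
width: 53.7
```

Request:
step_arm(series="0.5 0 0 0.0005 0 0 0; 0.5 0 0 0.0005 0 0 0; 0.5 0 0 0 0 0 0; 0.5 0 0 0 0 0 0")

```text
time_s: 10.45
tool_pos: [463.4, -7.3, 43.7]
orientation: [0.0, 1.0, 0.0, 0.0]
contact_force: [-4.6, -0.0, 7.7]
width: 53.9
```

Request:
step_arm(series="0.5 0 0 -0.0007 0 0 0; 0.65 0 0 0 0 0 0; 0.7 0 0 0 0 0 0; 0.75 0 0 0 0 0 0; 1 0 0 0 0 0 0; 1 0 0 0 0 0 0; 1 0 0 0 0 0 0; 1 0 0 0 0 0 0; 1 0 0 -0.02 0 0 0; 1 0 0 -0.04 0 0 0; 1 0 0 -0.045 0 0 0; 1 0 0 -0.045 0 0 0; 1 0 0 -0.035 0 0 0; 1 0 0 0 0 0 0; 1 0 0 0 0 0 0; 1 0 0 0 0 0 0")

```text
time_s: 12.05
tool_pos: [462.7, -7.2, 226.9]
orientation: [0.0, 1.0, 0.0, -0.001]
contact_force: [-0.4, -0.4, -0.4]
width: 85.5
```

Run:
```python
from h import *
s=sensors.read_state(); print(s["tool_pos"],s["width"],s["contact_force"])
m,im=shot("wrist","f1"); ms,i2=shot("scene","f1s"); cv2.imwrite("pics/f1c.png",cv2.resize(i2[110:270,170:380,::-1],None,fx=3.5,fy=3.5,interpolation=cv2.INTER_CUBIC))
for cc in [(86,30),(96,12),(36,52),(58,50)]: print(cc,fitc(m,im,[463.4,-7.2],[cc],6),fitc(ms,i2,[463.4,-7.2],[cc],6))
```

```text
[462.67701813  -7.22607898 226.85972164] 85.50665752263374 [-0.3523211  -0.42725376 -0.41714316]
(86, 30) (array([463.5875 ,  -7.48125]), np.float32(19.72871)) (array([462.55625,  -7.575  ]), np.float32(11.399482))
(96, 12) (array([463.4   ,  -7.3875]), np.float32(30.812918)) (array([469.11875,  -7.3875 ]), np.float32(15.658326))
(36, 52) (array([463.30625,  -6.825  ]), np.float32(34.122337)) (array([466.2125 ,  -7.29375]), np.float32(20.415989))
(58, 50) (array([461.61875,  -6.6375 ]), np.float32(37.832623)) (array([471.275  ,  -6.73125]), np.float32(17.343454))
```

View pics/f1.png

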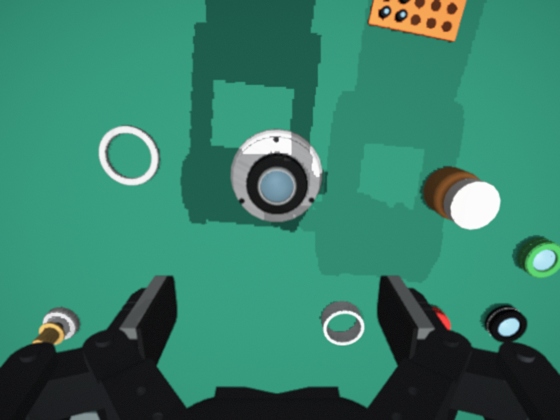

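View pics/f1c.png

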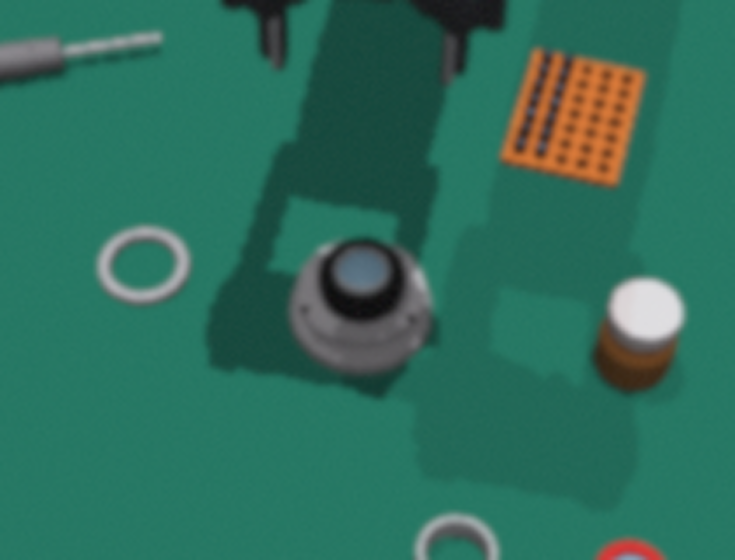

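Request:
step_arm(series="1 -0.036 0.016 0 0 0 0; 1 -0.036 0.016 0 0 0 0; 1 -0.036 0.016 0 0 0 0; 1 -0.036 0.016 0 0 0 0; 1 -0.036 0.015 0 0 0 0; 1 0 0 0 0 0 0; 1 0 0 0 0 0 0; 1 0 0 0 0 0 0")

```text
time_s: 12.95
tool_pos: [642.7, 71.4, 228.5]
orientation: [0.0, 1.0, -0.0, -0.0]
contact_force: [-0.2, 0.0, -0.2]
width: 85.3
```

Run:
```python
from h import *
s=sensors.read_state(); print(s["tool_pos"],s["width"],s["contact_force"])
m,im=shot("wrist","g1")
for cc in [(48,22),(41,22),(48,0)]: print(cc,fitc(m,im,[643,72],[cc],6))
```

```text
[642.65775372  71.35015183 228.53726056] 85.31713200145056 [-0.16653048  0.00022414 -0.18789842]
(48, 22) (array([642.71875,  71.71875]), np.float32(39.19493))
(41, 22) (array([642.8125 ,  71.71875]), np.float32(32.85121))
(48, 0) (array([650.59375,  72.     ]), np.float32(34.30322))
```

View pics/g1.png

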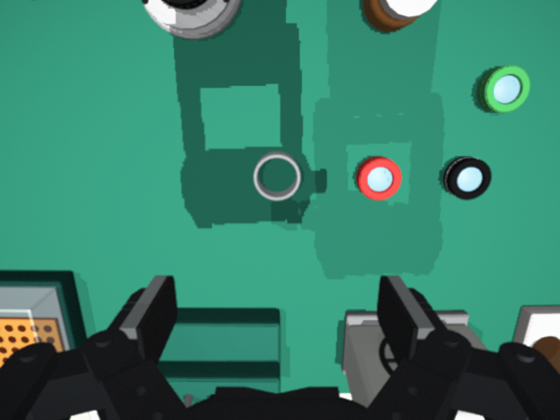

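Request:
step_arm(series="1 0 0.0004 0.045 0 0 0; 1 0 0 0.045 0 0 0; 1 0 0 0.045 0 0 0; 1 0 0 0.045 0 0 0; 1 0 0 0.025 0 0 0; 1 0 0 0.01 0 0 0; 1 0 0 0.004 0 0 0; 0.65 0 0 0 0 0 0; 0.65 0 0 0 0 0 0; 0.62 0 0 0 0 0 0; 0.4 0 0 0 0 0 0; 0.4 0 0 0 0 0 0; 0.4 0 0 0 0 0 0; 0.4 0 0 0 0 0 0; 0.4 0 0 0 0 0 0; 0.4 0 0 0 0 0 0", grip_force=30)

```text
time_s: 14.6
tool_pos: [644.2, 72.2, 11.5]
orientation: [0.0, 1.0, 0.0, 0.001]
contact_force: [-2.0, 0.3, 5.7]
width: 46.4
```

Request:
step_arm(series="0.4 0 0 -0.005 0 0 0; 0.4 0 0 -0.015 0 0 0; 0.4 0 0 -0.03 0 0 0; 0.4 0 0 -0.03 0 0 0; 0.4 0 0 -0.015 0 0 0; 0.4 0 0 0 0 0 0; 0.4 0 0 0 0 0 0; 0.4 0 0 0 0 0 0")

```text
time_s: 15.4
tool_pos: [642.3, 72.0, 102.2]
orientation: [0.0, 1.0, -0.0, -0.002]
contact_force: [-0.1, 0.2, -0.9]
width: 46.5
```

Run:
```python
from h import *
s=sensors.read_state(); print(s["tool_pos"],s["width"],s["contact_force"])
m,im=shot("wrist","g2"); zo=s["tool_pos"][2]-11.5
for dz in (-1,0,1):
 for cc in [(48,22),(41,22)]: print(cc,fitc(m,im,s["tool_pos"],[(cc[0],cc[1]+zo+dz)],6))
```

```text
[642.27609832  72.03524466 102.20603613] 46.51053813215329 [-0.07303844  0.20515433 -0.89846139]
(48, 22) (array([640.68234832,  72.41024466]), np.float32(25.076145))
(41, 22) (array([640.96359832,  72.50399466]), np.float32(23.174683))
(48, 22) (array([639.93234832,  72.50399466]), np.float32(22.278769))
(41, 22) (array([640.49484832,  72.50399466]), np.float32(22.696507))
(48, 22) (array([639.18234832,  72.50399466]), np.float32(18.965467))
(41, 22) (array([640.11984832,  72.50399466]), np.float32(22.047886))
```

View pics/g2.png

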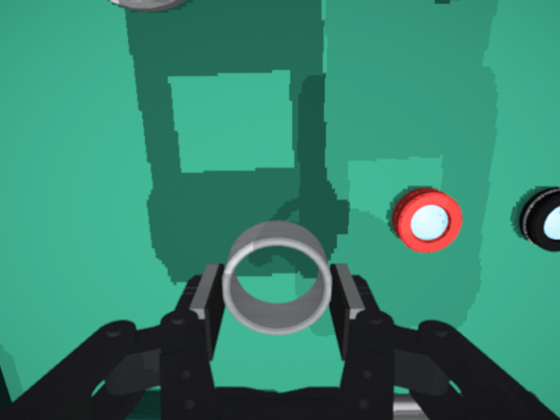

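Request:
step_arm(series="0.4 0.02 -0.009 0 0 0 0; 0.4 0.04 -0.018 0 0 0 0; 0.4 0.044 -0.02 0 0 0 0; 0.4 0.04 -0.018 0 0 0 0; 0.4 0.024 -0.0105 0 0 0 0; 0.4 0.0094 -0.004 0 0 0 0; 0.4 0 0 0.008 0 0 0; 0.4 0 0 0.008 0 0 0; 0.4 0 0 0.004 0 0 0; 0.4 0 0 0 0 0 0; 0.4 0 0 0 0 0 0; 0.4 0 0 0 0 0 0")

```text
time_s: 16.65
tool_pos: [466.3, -7.2, 84.6]
orientation: [-0.0, 1.0, 0.0, 0.0]
contact_force: [-0.5, 0.0, -0.3]
width: 46.8
```

Run:
```python
from h import *
s=sensors.read_state(); print(s["tool_pos"],s["width"],s["contact_force"])
m,im=shot("wrist","g3"); zo=s["tool_pos"][2]-11.5
for cc in [(48,22),(41,22)]: print(cc,fitc(m,im,s["tool_pos"],[(cc[0],cc[1]+zo)],6))
print(fitc(m,im,[463.3,-7],[(36,52)],6), fitc(m,im,[463.3,-7],[(96,12)],6))
```

```text
[466.25882497  -7.23786785  84.62081635] 46.78184653030789 [-0.47386154  0.03194538 -0.25877463]
(48, 22) (array([464.00882497,  -6.76911785]), np.float32(22.143612))
(41, 22) (array([464.29007497,  -6.76911785]), np.float32(19.103262))
(array([462.925 ,  -6.8125]), np.float32(20.628033)) (array([463.1125,  -7.375 ]), np.float32(25.418877))
```

View pics/g3.png

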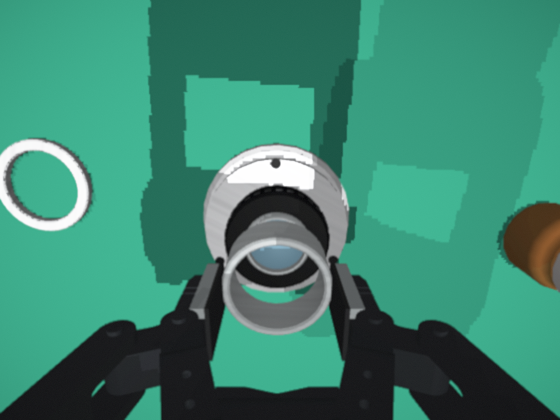

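Request:
step_arm(series="0.4 0.001 0 0.006 0 0 0; 0.4 0 0 0.006 0 0 0; 0.4 0 0 0.003 0 0 0; 0.4 0 0 0.002 0 0 0; 0.4 0 0 0.0015 0 0 0; 0.4 0 0 0.0015 0 0 0; 0.4 0 0 0 0 0 0; 0.4 0 0 0 0 0 0")

```text
time_s: 17.5
tool_pos: [464.9, -7.4, 64.6]
orientation: [0.0, 1.0, 0.0, 0.0]
contact_force: [-0.2, 0.5, -0.6]
width: 46.6
```

Request:
step_arm(series="0.4 0 0 0.0007 0 0 0; 0.4 0 0 0.0007 0 0 0; 0.4 0 0 0.0006 0 0 0; 0.4 0 0 0 0 0 0; 0.4 0 0 0 0 0 0")

```text
time_s: 18.0
tool_pos: [464.9, -7.4, 62.5]
orientation: [0.0, 1.0, 0.0, -0.0]
contact_force: [0.2, -0.4, 0.0]
width: 46.6
```

Request:
step_arm(series="0.4 0 0 0.0005 0 0 0; 0.4 0 0 0.0005 0 0 0; 0.4 0 0 0.0003 0 0 0; 0.4 0 0 0 0 0 0; 0.4 0 0 0 0 0 0")

```text
time_s: 18.5
tool_pos: [464.9, -7.4, 61.5]
orientation: [0.0, 1.0, 0.0, 0.0]
contact_force: [-2.7, -0.2, 3.4]
width: 46.6
```

Seated at the expected height (61.5). Release and look.

Request:
step_arm(series="0.4 0 0 -0.0002 0 0 0; 0.57 0 0 0 0 0 0; 0.6 0 0 0 0 0 0; 0.65 0 0 0 0 0 0; 1 0 0 0 0 0 0; 1 0 0 0 0 0 0; 1 0 0 0 0 0 0; 1 0 0 0 0 0 0; 1 0 0 -0.02 0 0 0; 1 0 0 -0.04 0 0 0; 1 0 0 -0.045 0 0 0; 1 0 0 -0.045 0 0 0; 1 0 0 -0.02 0 0 0; 1 0 0 0 0 0 0; 1 0 0 0 0 0 0; 1 0 0 0 0 0 0")

```text
time_s: 20.1
tool_pos: [464.2, -7.3, 229.5]
orientation: [0.0, 1.0, 0.0, -0.002]
contact_force: [-0.2, -1.0, -0.1]
width: 85.4
```

Run:
```python
from h import *
s=sensors.read_state(); print(s["tool_pos"],s["width"],s["contact_force"])
m,im=shot("wrist","h1")
for cc in [(48,72),(41,72),(58,50),(96,12)]: print(cc,fitc(m,im,[463.3,-7],[cc],6))
ms,i2=shot("scene","h1s"); cv2.imwrite("pics/h1c.png",cv2.resize(i2[110:270,170:380,::-1],None,fx=3.5,fy=3.5,interpolation=cv2.INTER_CUBIC))
```

```text
[464.21418768  -7.33974828 229.50861916] 85.37355552104496 [-0.20377939 -0.98907943 -0.13946594]
(48, 72) (array([463.1125,  -7.    ]), np.float32(22.383524))
(41, 72) (array([463.3    ,  -6.90625]), np.float32(22.916862))
(58, 50) (array([461.425  ,  -6.71875]), np.float32(30.096903))
(96, 12) (array([463.39375,  -7.46875]), np.float32(30.830845))
```

View pics/h1.png

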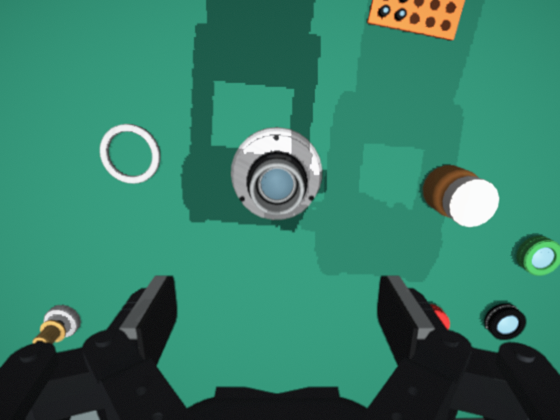

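View pics/h1c.png

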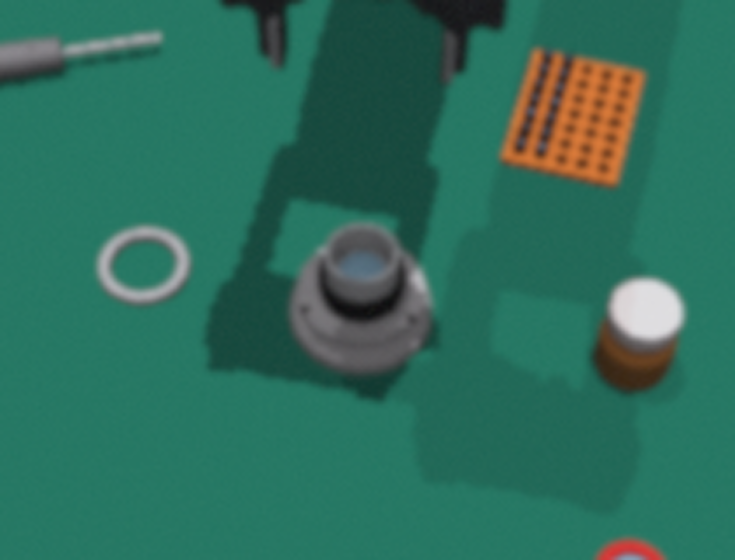

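Request:
step_arm(series="1 -0.026 0.0395 0 0 0 0; 1 -0.026 0.0395 0 0 0 0; 1 -0.026 0.0395 0 0 0 0; 1 -0.026 0.0395 0 0 0 0; 1 -0.026 0.0395 0 0 0 0; 1 -0.026 0.0395 0 0 0 0; 1 -0.026 0.0395 0 0 0 0; 1 0 0 0 0 0 0; 1 0 0 0 0 0 0; 1 0 0 0 0 0 0")

```text
time_s: 21.2
tool_pos: [646.6, 268.2, 231.6]
orientation: [0.0, 1.0, -0.0, 0.0]
contact_force: [0.2, -0.5, -0.2]
width: 85.7
```

Run:
```python
from h import *
s=sensors.read_state(); print(s["tool_pos"],s["width"],s["contact_force"])
m,im=shot("wrist","i1")
for cc in [(44,22),(44,6),(36,22),(28,22)]: print(cc,fitc(m,im,[646,269],[cc],8))
print(nets.mark_of("wrist","rear_cell"))
cv2.imwrite("pics/i1c.png",cv2.resize(im[80:280,130:500,::-1],None,fx=2,fy=2,interpolation=cv2.INTER_CUBIC))
```

```text
[646.62969874 268.23459842 231.63114576] 85.72640882422787 [ 0.21926911 -0.52324939 -0.2099033 ]
(44, 22) (array([643.875, 270.875]), np.float32(18.391104))
(44, 6) (array([647.375, 270.75 ]), np.float32(15.632417))
(36, 22) (array([638.375, 270.   ]), np.float32(16.1373))
(28, 22) (array([644.   , 271.125]), np.float32(25.515684))
[{'centre': [560.0, 292.7, 0.4], 'conf': 0.94}, {'centre': [644.7, 179.2, 1.7], 'conf': 0.94}, {'centre': [648.4, 264.4, 0.3], 'conf': 0.85}]
```

View pics/i1.png

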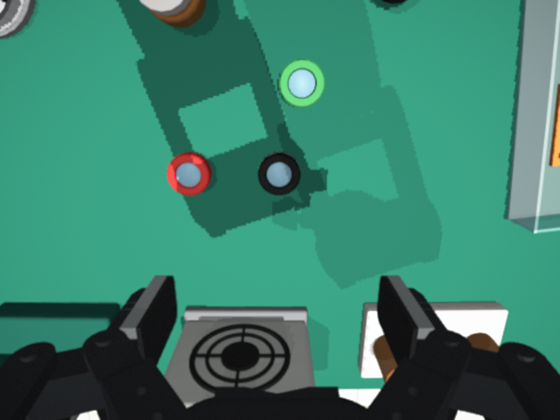

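View pics/i1c.png

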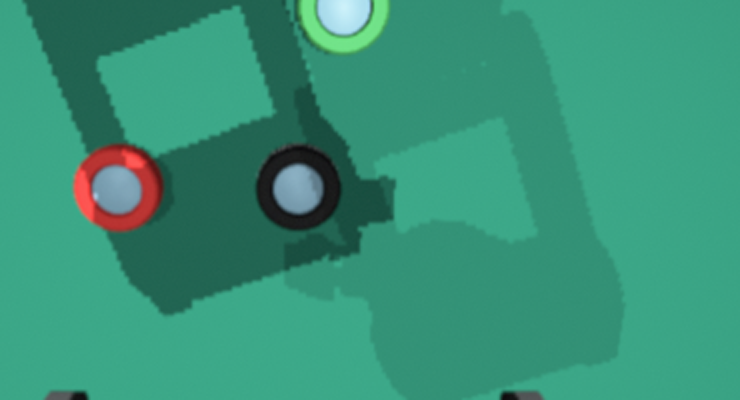

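Request:
step_arm(series="0.75 0.0021 0.0027 0.045 0 0 0; 0.75 0 0 0.045 0 0 0; 0.75 0 0 0.045 0 0 0; 0.75 0 0 0.035 0 0 0; 0.75 0 0 0.02 0 0 0; 0.75 0 0 0 0 0 0; 0.75 0 0 0 0 0 0; 0.75 0 0 0 0 0 0")

```text
time_s: 22.1
tool_pos: [646.1, 271.9, 44.9]
orientation: [0.0, 1.0, 0.001, 0.002]
contact_force: [0.2, -0.8, 0.2]
width: 64.2
```

Run:
```python
from h import *
s=sensors.read_state(); print(s["tool_pos"],s["width"],s["contact_force"])
m,im=shot("wrist","i2")
for cc in [(44,22),(28,22)]: print(cc,fitc(m,im,[645,271],[cc],8))
```

```text
[646.09716434 271.9292322   44.87966009] 64.23656431885135 [ 0.16619386 -0.77893041  0.17563878]
(44, 22) (array([642.875, 270.875]), np.float32(18.700119))
(28, 22) (array([644.25 , 269.375]), np.float32(14.5876875))
```

View pics/i2.png

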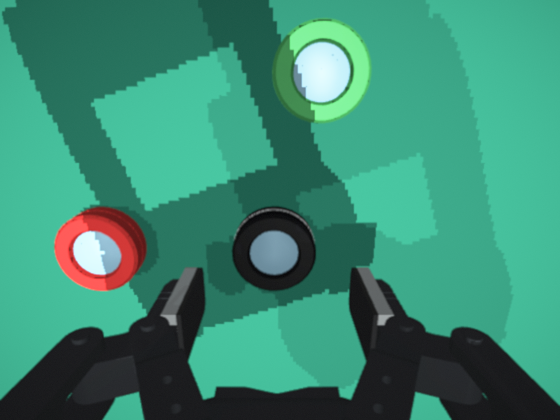

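Request:
step_arm(series="0.75 0.0015 -0.001 0.012 0 0 0; 0.75 0 0 0.012 0 0 0; 0.75 0 0 0.007 0 0 0; 0.75 0 0 0.003 0 0 0; 0.6 0 0 0 0 0 0; 0.57 0 0 0 0 0 0; 0.4 0 0 0 0 0 0; 0.4 0 0 0 0 0 0; 0.4 0 0 0 0 0 0; 0.4 0 0 0 0 0 0; 0.4 0 0 0 0 0 0; 0.4 0 0 0 0 0 0")

```text
time_s: 23.35
tool_pos: [643.7, 271.0, 8.2]
orientation: [0.0, 1.0, 0.0, 0.001]
contact_force: [-0.3, 0.4, 4.8]
width: 42.5
```

Request:
step_arm(series="0.57 0 0 0 0 0 0; 0.57 0 0 0 0 0 0; 0.57 0 0 -0.003 0 0 0; 0.57 0 0 -0.002 0 0 0; 0.57 0 0 0 0 0 0; 0.4 0 0 0 0 0 0; 0.4 0 0 0 0 0 0; 0.4 0 0 0 0 0 0; 0.4 0 0 0 0 0 0; 0.4 0 0 0 0 0 0")

```text
time_s: 24.35
tool_pos: [643.6, 271.0, 13.1]
orientation: [0.0, 1.0, 0.0, 0.001]
contact_force: [-1.0, 0.6, 6.1]
width: 41.9
```

Rear cell origin is 13.1 below TCP. Lift.

Request:
step_arm(series="0.4 0 0 -0.005 0 0 0; 0.4 0 0 -0.015 0 0 0; 0.4 0 0 -0.03 0 0 0; 0.4 0 0 -0.04 0 0 0; 0.4 0 0 -0.03 0 0 0; 0.4 0 0 -0.01 0 0 0; 0.4 0 0 0 0 0 0; 0.4 0 0 0 0 0 0; 0.4 0 0 0 0 0 0")

```text
time_s: 25.25
tool_pos: [642.3, 270.4, 139.3]
orientation: [0.0, 1.0, -0.001, -0.002]
contact_force: [0.7, 0.2, -1.7]
width: 41.6
```

Run:
```python
from h import *
s=sensors.read_state(); print(s["tool_pos"],s["width"],s["contact_force"])
m,im=shot("wrist","i3"); zo=s["tool_pos"][2]-13.1
for cc in [(44,22),(28,22)]: print(cc,fitc(m,im,s["tool_pos"],[(cc[0],cc[1]+zo)],6))
shot("scene","i3s")
```

```text
[642.30393059 270.43360609 139.33263349] 41.626982243969934 [ 0.70854341  0.15198481 -1.71960189]
(44, 22) (array([641.36643059, 270.99610609]), np.float32(22.477179))
(28, 22) (array([641.46018059, 269.02735609]), np.float32(12.914033))
```

View pics/i3.png

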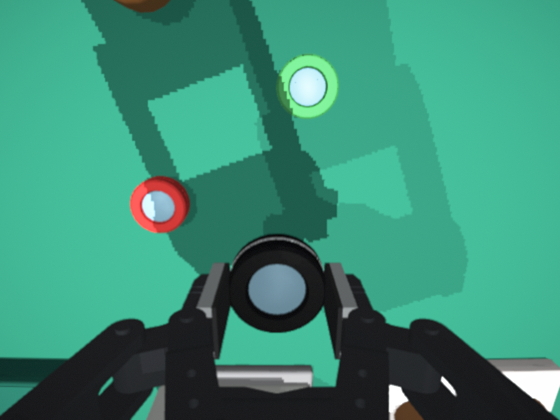

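View pics/i3s.png

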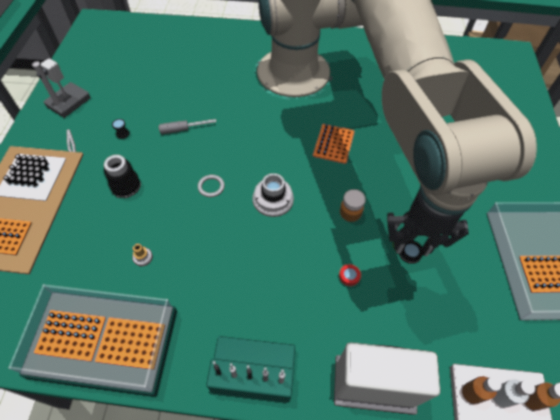

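Request:
step_arm(series="0.4 0.014 -0.022 0 0 0 0; 0.4 0.024 -0.038 0 0 0 0; 0.4 0.027 -0.042 0 0 0 0; 0.4 0.027 -0.042 0 0 0 0; 0.4 0.027 -0.042 0 0 0 0; 0.4 0.027 -0.042 0 0 0 0; 0.4 0.020 -0.031 0 0 0 0; 0.4 0.008 -0.013 0 0 0 0; 0.4 0.004 -0.006 0 0 0 0; 0.4 0 0 0 0 0 0; 0.4 0 0 0.015 0 0 0; 0.4 0 0 0.015 0 0 0; 0.4 0 0 0.008 0 0 0; 0.4 0 0 0 0 0 0; 0.4 0 0 0 0 0 0; 0.4 0 0 0 0 0 0")

```text
time_s: 26.95
tool_pos: [465.9, -6.9, 105.2]
orientation: [-0.0, 1.0, 0.0, 0.001]
contact_force: [0.3, -0.2, -0.8]
width: 42.2
```

Run:
```python
from h import *
s=sensors.read_state(); print(s["tool_pos"],s["width"],s["contact_force"])
m,im=shot("wrist","j1"); zo=s["tool_pos"][2]-13.1
for cc in [(44,22)]: print(cc,fitc(m,im,s["tool_pos"],[(cc[0],cc[1]+zo)],6))
for cc in [(48,72),(96,12)]: print(cc,fitc(m,im,[463.2,-7],[cc],6))
ms,i2=shot("scene","j1s"); cv2.imwrite("pics/j1c.png",cv2.resize(i2[110:270,170:380,::-1],None,fx=3.5,fy=3.5,interpolation=cv2.INTER_CUBIC))
```

```text
[465.9045097   -6.94255738 105.22575565] 42.19565888420384 [ 0.26443015 -0.21425801 -0.81549578]
(44, 22) (array([464.9670097 ,  -6.47380738]), np.float32(21.005495))
(48, 72) (array([463.575,  -7.   ]), np.float32(15.482061))
(96, 12) (array([462.91875,  -7.375  ]), np.float32(23.944479))
```

View pics/j1.png

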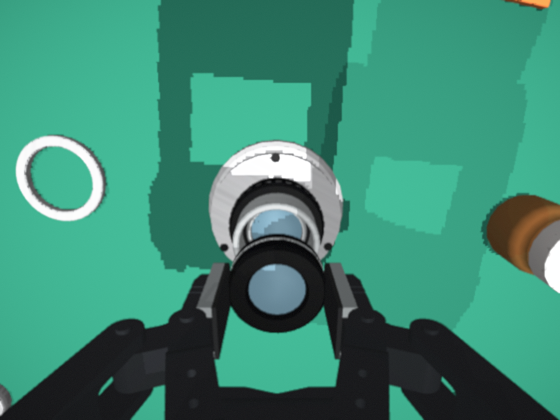

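View pics/j1c.png

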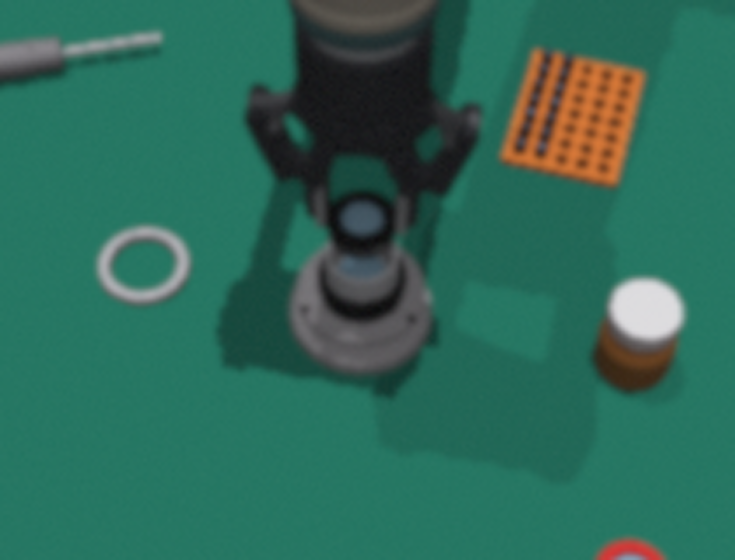

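Request:
step_arm(series="0.4 0.0013 -0.0004 0.006 0 0 0; 0.4 0 0 0.006 0 0 0; 0.4 0 0 0.004 0 0 0; 0.4 0 0 0.002 0 0 0; 0.4 0 0 0 0 0 0; 0.4 0 0 0 0 0 0; 0.4 0 0 0 0 0 0")

```text
time_s: 27.75
tool_pos: [464.2, -7.6, 86.6]
orientation: [0.0, 1.0, 0.0, 0.0]
contact_force: [-0.3, -0.1, -0.9]
width: 41.6
```

Run:
```python
from h import *
s=sensors.read_state(); print(s["tool_pos"],s["width"],s["contact_force"])
m,im=shot("wrist","j2"); zo=s["tool_pos"][2]-13.1
for cc in [(44,22)]: print(cc,fitc(m,im,s["tool_pos"],[(cc[0],cc[1]+zo)],6))
for cc in [(48,72),(96,12)]: print(cc,fitc(m,im,[463.2,-7],[cc],6))
```

```text
[464.15368806  -7.56215262  86.63547163] 41.61248928633768 [-0.32213681 -0.05021659 -0.87529522]
(44, 22) (array([463.21618806,  -7.09340262]), np.float32(21.647821))
(48, 72) (array([463.48125,  -7.09375]), np.float32(15.730694))
(96, 12) (array([462.91875,  -7.28125]), np.float32(22.19634))
```

Aligned. Lower to the nose entry and on.

Request:
step_arm(series="0.4 0 0 0.002 0 0 0; 0.4 0 0 0.0015 0 0 0; 0.4 0 0 0.0015 0 0 0; 0.4 0 0 0.001 0 0 0; 0.4 0 0 0 0 0 0; 0.4 0 0 0 0 0 0")

```text
time_s: 28.4
tool_pos: [464.0, -7.6, 80.4]
orientation: [0.0, 1.0, 0.0, 0.0]
contact_force: [-1.2, 0.1, -0.9]
width: 42.1
```

Request:
step_arm(series="0.4 0 0 0.0005 0 0 0; 0.4 0 0 0.0005 0 0 0; 0.4 0 0 0 0 0 0; 0.4 0 0 0 0 0 0")

```text
time_s: 28.8
tool_pos: [464.0, -7.6, 79.4]
orientation: [0.0, 1.0, 0.0, 0.0]
contact_force: [0.7, 0.1, -0.0]
width: 42.0
```

Request:
step_arm(series="0.4 0 0 0.0004 0 0 0; 0.4 0 0 0.0004 0 0 0; 0.4 0 0 0 0 0 0; 0.4 0 0 0 0 0 0")

```text
time_s: 29.2
tool_pos: [464.1, -7.6, 79.0]
orientation: [0.0, 1.0, 0.0, 0.0]
contact_force: [-2.6, 0.1, 4.2]
width: 42.1
```

Request:
step_arm(series="0.4 0 0 -0.0003 0 0 0; 0.53 0 0 0 0 0 0; 0.56 0 0 0 0 0 0; 0.6 0 0 0 0 0 0; 0.8 0 0 0 0 0 0; 1 0 0 0 0 0 0; 1 0 0 0 0 0 0; 1 0 0 0 0 0 0; 1 0 0 -0.02 0 0 0; 1 0 0 -0.04 0 0 0; 1 0 0 -0.045 0 0 0; 1 0 0 -0.04 0 0 0; 1 0 0 -0.01 0 0 0; 1 0 0 0 0 0 0; 1 0 0 0 0 0 0; 1 0 0 0 0 0 0")

```text
time_s: 30.8
tool_pos: [463.2, -7.5, 231.7]
orientation: [0.0, 1.0, 0.0, -0.002]
contact_force: [1.2, 0.8, -1.4]
width: 85.7
```

Run:
```python
from h import *
s=sensors.read_state(); print(s["tool_pos"],s["width"],s["contact_force"])
m,im=shot("wrist","k1")
for cc in [(48,72),(44,88),(28,88),(58,50),(96,12)]: print(cc,fitc(m,im,[463.2,-7],[cc],6))
ms,i2=shot("scene","k1s"); cv2.imwrite("pics/k1c.png",cv2.resize(i2[110:270,170:380,::-1],None,fx=3.5,fy=3.5,interpolation=cv2.INTER_CUBIC))
```

```text
[463.23728173  -7.5248542  231.65869273] 85.727857544315 [ 1.24959779  0.79374282 -1.43245616]
(48, 72) (array([468.075,  -6.25 ]), np.float32(24.896322))
(44, 88) (array([463.7625,  -7.    ]), np.float32(26.965853))
(28, 88) (array([464.79375,  -6.25   ]), np.float32(20.924335))
(58, 50) (array([461.1375,  -6.625 ]), np.float32(30.406914))
(96, 12) (array([463.2    ,  -7.46875]), np.float32(28.453325))
```

View pics/k1.png

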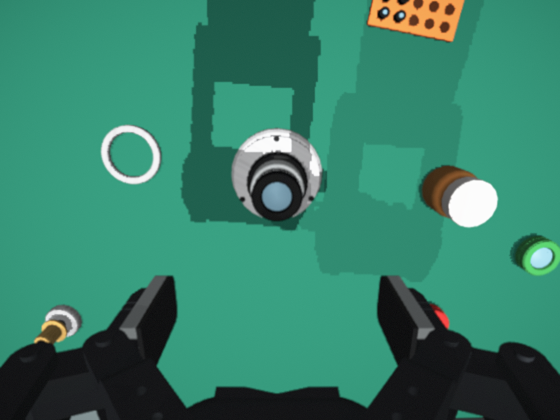

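View pics/k1c.png

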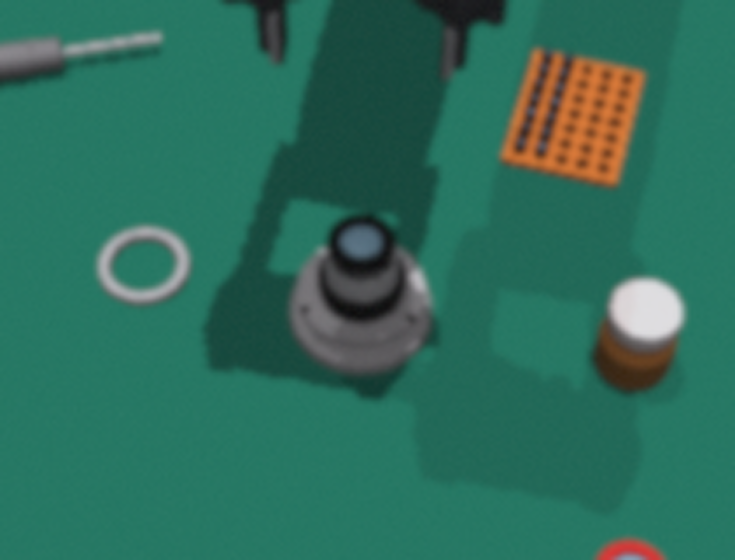

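Request:
step_arm(series="1 -0.0004 -0.0454 -0.0075 0 0 0; 1 -0.0004 -0.0454 -0.0075 0 0 0; 1 -0.0004 -0.0454 -0.0075 0 0 0; 1 -0.0004 -0.0454 -0.0075 0 0 0; 1 -0.0004 -0.0454 -0.0075 0 0 0; 1 -0.0004 -0.0454 -0.0075 0 0 0; 1 -0.0004 -0.0454 -0.0075 0 0 0; 1 -0.0004 -0.0454 -0.0075 0 0 0; 1 0 0 0 0 0 0; 1 0 0 0 0 0 0; 1 0 0 0 0 0 0")

```text
time_s: 32.0
tool_pos: [467.3, -369.9, 293.3]
orientation: [-0.0, 1.0, 0.001, -0.0]
contact_force: [-0.2, -0.4, 0.3]
width: 85.2
```

Run:
```python
from h import *
s=sensors.read_state(); print(s["tool_pos"],s["width"],s["contact_force"])
m,im=shot("wrist","l1")
for cc in [(46,90),(34,90),(67,69),(74,27),(74,0)]: print(cc,fitc(m,im,[466.5,-370.5],[cc],8))
```

```text
[ 467.27814901 -369.87751637  293.2573284 ] 85.19502741347101 [-0.1504434  -0.38667018  0.34559533]
(46, 90) (array([ 464. , -370.5]), np.float32(42.987938))
(34, 90) (array([ 464.5, -370.5]), np.float32(37.86264))
(67, 69) (array([ 456.  , -370.25]), np.float32(19.650023))
(74, 27) (array([ 462.75 , -370.375]), np.float32(20.503237))
(74, 0) (array([ 465.25 , -370.375]), np.float32(20.094696))
```

View pics/l1.png

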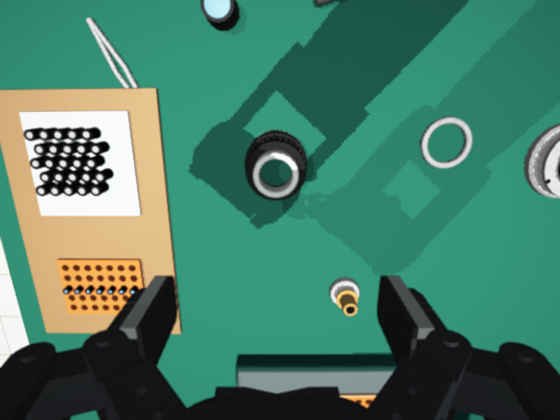

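Request:
step_arm(series="1 0.003 -0.0006 0.045 0 0 0; 1 0 0 0.045 0 0 0; 1 0 0 0.045 0 0 0; 1 0 0 0.035 0 0 0; 1 0 0 0.015 0 0 0; 1 0 0 0 0 0 0; 1 0 0 0 0 0 0; 1 0 0 0 0 0 0")

```text
time_s: 32.85
tool_pos: [465.3, -372.1, 111.9]
orientation: [-0.0, 1.0, -0.002, 0.002]
contact_force: [-0.1, -0.8, -0.3]
width: 85.5
```

Run:
```python
from h import *
s=sensors.read_state(); print(s["tool_pos"],s["width"],s["contact_force"])
m,im=shot("wrist","l2")
for cc in [(46,90),(34,90)]: print(cc,fitc(m,im,[464.5,-370.5],[cc],8))
```

```text
[ 465.27883646 -372.13384983  111.85293776] 85.46520878844208 [-0.10706646 -0.7803386  -0.28258178]
(46, 90) (array([ 463.75, -370.5 ]), np.float32(29.260542))
(34, 90) (array([ 464. , -370.5]), np.float32(28.517323))
```

View pics/l2.png

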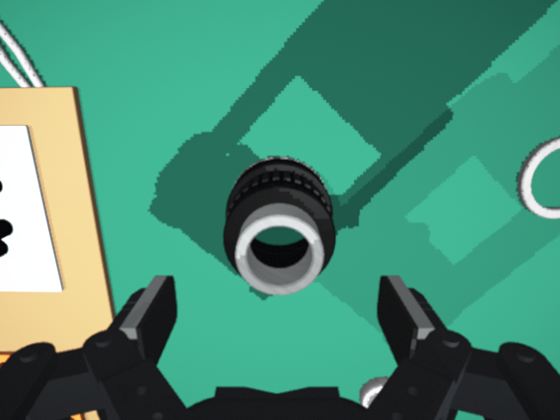

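Request:
step_arm(series="1 0.001 0.0015 0.012 0 0 0; 1 0 0 0.01 0 0 0; 1 0 0 0.006 0 0 0; 1 0 0 0.004 0 0 0; 0.65 0 0 0 0 0 0; 0.62 0 0 0 0 0 0; 0.58 0 0 0 0 0 0; 0.4 0 0 0 0 0 0; 0.4 0 0 0 0 0 0; 0.4 0 0 0 0 0 0; 0.4 0 0 0 0 0 0; 0.4 0 0 0 0 0 0", grip_force=60)

```text
time_s: 34.1
tool_pos: [463.5, -370.4, 77.9]
orientation: [0.0, 1.0, -0.001, 0.001]
contact_force: [-0.7, -0.7, 5.7]
width: 43.8
```

Request:
step_arm(series="0.35 0 0 -0.003 0 0 0; 0.35 0 0 -0.007 0 0 0; 0.35 0 0 -0.015 0 0 0; 0.35 0 0 -0.025 0 0 0; 0.35 0 0 -0.03 0 0 0; 0.35 0 0 -0.025 0 0 0; 0.35 0 0 -0.015 0 0 0; 0.35 0 0 -0.005 0 0 0; 0.35 0 0 0 0 0 0; 0.35 0 0 0 0 0 0; 0.35 0 0 0 0 0 0")

```text
time_s: 35.2
tool_pos: [462.7, -369.5, 200.1]
orientation: [0.0, 1.0, 0.001, -0.001]
contact_force: [0.1, -0.2, -2.6]
width: 43.7
```

Run:
```python
from h import *
s=sensors.read_state(); print(s["tool_pos"],s["width"],s["contact_force"],s["moment"])
m,im=shot("wrist","l3"); zo=s["tool_pos"][2]-77.9
for cc in [(46,90),(34,90)]: print(cc,fitc(m,im,s["tool_pos"],[(cc[0],cc[1]+zo)],6))
ms,i2=shot("scene","l3s")
```

```text
[ 462.70665122 -369.50016516  200.13223713] 43.66449224464153 [ 0.13026705 -0.2175621  -2.63733839] [ 0.0243319  -0.00967203 -0.01813299]
(46, 90) (array([ 462.98790122, -369.12516516]), np.float32(22.201033))
(34, 90) (array([ 463.26915122, -369.03141516]), np.float32(23.69172))
```

View pics/l3.png

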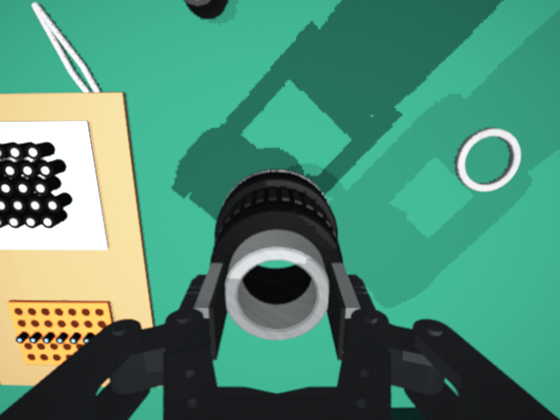

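View pics/l3s.png

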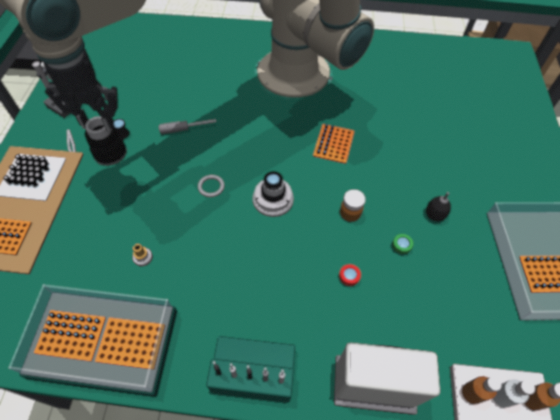

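Request:
step_arm(series="0.35 0 0.02 0 0 0 0; 0.35 0 0.035 0 0 0 0; 0.35 0 0.044 0 0 0 0; 0.35 0 0.044 0 0 0 0; 0.35 0 0.044 0 0 0 0; 0.35 0 0.044 0 0 0 0; 0.35 0 0.044 0 0 0 0; 0.35 0 0.044 0 0 0 0; 0.35 0 0.03 0 0 0 0; 0.35 0 0.01 0 0 0 0; 0.35 0 0.003 0 0 0 0; 0.35 0 0 0 0 0 0; 0.35 0 0 0 0 0 0; 0.35 0 0 0 0 0 0")

```text
time_s: 36.7
tool_pos: [463.2, -8.9, 201.8]
orientation: [0.001, 1.0, -0.0, -0.0]
contact_force: [-0.0, -0.6, -1.9]
width: 43.5
```

Run:
```python
from h import *
s=sensors.read_state(); print(s["tool_pos"],s["width"],s["contact_force"],s["moment"])
m,im=shot("wrist","m1"); zo=s["tool_pos"][2]-77.9
for cc in [(46,90),(34,90)]: print(cc,fitc(m,im,s["tool_pos"],[(cc[0],cc[1]+zo)],6))
ms,i2=shot("scene","m1s"); cv2.imwrite("pics/m1c.png",cv2.resize(i2[70:270,170:380,::-1],None,fx=3,fy=3,interpolation=cv2.INTER_CUBIC))
```

```text
[463.20663453  -8.92105706 201.7606677 ] 43.489030200448944 [-0.00512286 -0.63815908 -1.91161556] [ 0.02476736 -0.01132022 -0.00875606]
(46, 90) (array([463.48788453,  -8.54605706]), np.float32(22.127684))
(34, 90) (array([463.76913453,  -8.45230706]), np.float32(22.981234))
```

View pics/m1.png

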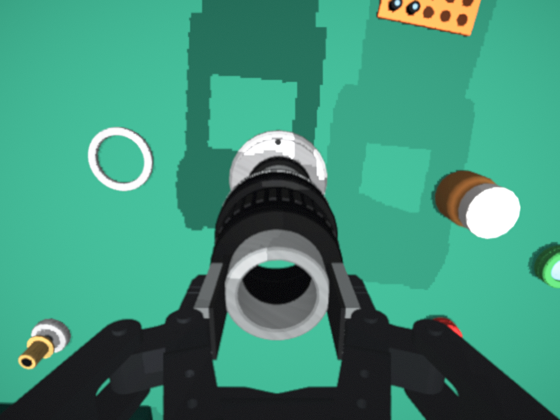

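View pics/m1c.png

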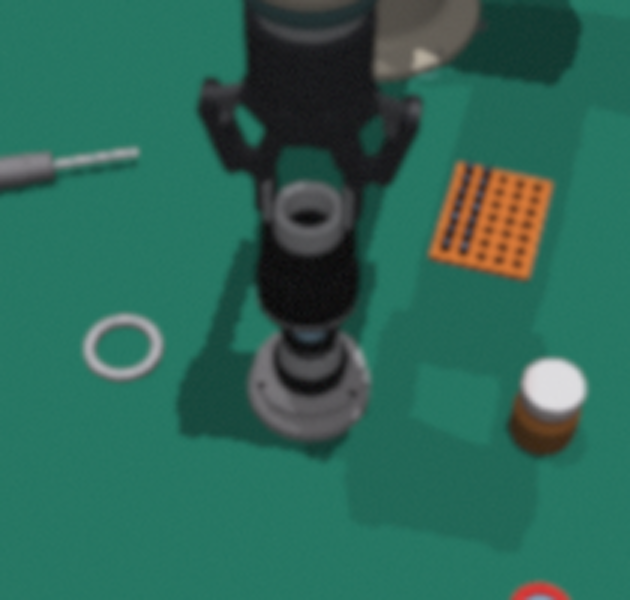

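Request:
step_arm(series="0.35 0 0.0012 0.005 0 0 0; 0.35 0 0 0.008 0 0 0; 0.35 0 0 0.008 0 0 0; 0.35 0 0 0.005 0 0 0; 0.35 0 0 0 0 0 0; 0.35 0 0 0 0 0 0; 0.35 0 0 0 0 0 0")

```text
time_s: 37.5
tool_pos: [463.4, -6.7, 176.3]
orientation: [0.0, 1.0, 0.0, 0.0]
contact_force: [0.1, -0.3, -2.6]
width: 43.6
```

Run:
```python
from h import *
s=sensors.read_state(); print(s["tool_pos"],s["width"],s["contact_force"],s["moment"])
m,im=shot("wrist","m2"); zo=s["tool_pos"][2]-77.9
for cc in [(46,90),(34,90)]: print(cc,fitc(m,im,s["tool_pos"],[(cc[0],cc[1]+zo)],6))
ms,i2=shot("scene","m2s"); cv2.imwrite("pics/m2c.png",cv2.resize(i2[70:270,170:380,::-1],None,fx=3,fy=3,interpolation=cv2.INTER_CUBIC))
```

```text
[463.38858681  -6.6936545  176.29464794] 43.646474067438376 [ 0.05449721 -0.25529348 -2.62365541] [-0.05186581  0.024401    0.01765643]
(46, 90) (array([463.57608681,  -6.2249045 ]), np.float32(22.17098))
(34, 90) (array([463.85733681,  -6.2249045 ]), np.float32(23.095222))
```

View pics/m2c.png

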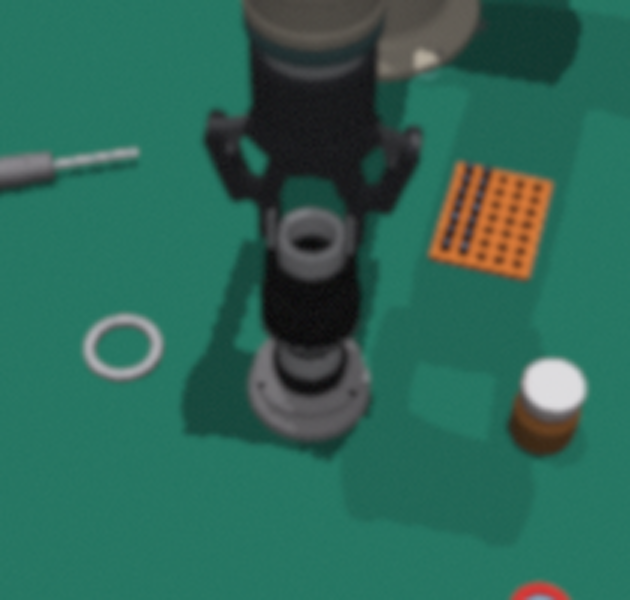

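Request:
step_arm(series="0.35 0.0002 -0.0008 0.004 0 0 0; 0.35 0 0 0.006 0 0 0; 0.35 0 0 0.008 0 0 0; 0.35 0 0 0.008 0 0 0; 0.35 0 0 0.007 0 0 0; 0.35 0 0 0.005 0 0 0; 0.35 0 0 0.003 0 0 0; 0.35 0 0 0 0 0 0; 0.35 0 0 0 0 0 0; 0.35 0 0 0 0 0 0")

```text
time_s: 38.6
tool_pos: [463.2, -7.5, 135.3]
orientation: [0.0, 1.0, 0.0, 0.0]
contact_force: [-0.6, 0.1, -2.0]
width: 43.6
```

Run:
```python
from h import *
s=sensors.read_state(); print(s["tool_pos"],s["width"],s["contact_force"],s["moment"])
m,im=shot("wrist","m3"); zo=s["tool_pos"][2]-77.9
for cc in [(46,90),(34,90)]: print(cc,fitc(m,im,s["tool_pos"],[(cc[0],cc[1]+zo)],6))
print(fitc(m,im,[463.3,-7.2],[(96,12)],6))
```

```text
[463.20607829  -7.4893468  135.29360596] 43.59904507215098 [-0.56295181  0.05844398 -1.97852175] [ 0.00302214  0.02581659 -0.01918157]
(46, 90) (array([463.39357829,  -7.1143468 ]), np.float32(22.374212))
(34, 90) (array([463.76857829,  -7.0205968 ]), np.float32(24.885763))
(array([462.925 ,  -7.3875]), np.float32(21.62851))
```

Origin 57.4, well centred. Down 22 mm, then slowly.

Request:
step_arm(series="0.35 0 0 0.003 0 0 0; 0.35 0 0 0.004 0 0 0; 0.35 0 0 0.004 0 0 0; 0.35 0 0 0.004 0 0 0; 0.35 0 0 0.003 0 0 0; 0.35 0 0 0.002 0 0 0; 0.35 0 0 0.002 0 0 0; 0.35 0 0 0 0 0 0; 0.35 0 0 0 0 0 0")

```text
time_s: 39.55
tool_pos: [463.1, -7.5, 113.0]
orientation: [0.0, 1.0, 0.0, 0.0]
contact_force: [-0.2, 0.4, -3.1]
width: 43.8
```

Request:
step_arm(series="0.35 0 0 0.001 0 0 0; 0.35 0 0 0.001 0 0 0; 0.35 0 0 0.0005 0 0 0; 0.35 0 0 0 0 0 0; 0.35 0 0 0 0 0 0")

```text
time_s: 40.05
tool_pos: [463.0, -7.5, 110.4]
orientation: [0.0, 1.0, 0.0, 0.0]
contact_force: [0.6, -0.5, -3.5]
width: 43.8
```

Expect the seat at TCP 107.9.

Request:
step_arm(series="0.35 0 0 0.0005 0 0 0; 0.35 0 0 0.0005 0 0 0; 0.35 0 0 0.0005 0 0 0; 0.35 0 0 0.0005 0 0 0; 0.35 0 0 0 0 0 0; 0.35 0 0 0 0 0 0")

```text
time_s: 40.65
tool_pos: [463.0, -7.5, 108.4]
orientation: [0.0, 1.0, 0.0, 0.0]
contact_force: [-0.7, -0.7, -2.4]
width: 43.6
```

Request:
step_arm(series="0.35 0 0 0.0004 0 0 0; 0.35 0 0 0.0004 0 0 0; 0.35 0 0 0.0003 0 0 0; 0.35 0 0 0 0 0 0; 0.35 0 0 0 0 0 0")

```text
time_s: 41.15
tool_pos: [463.3, -7.6, 107.9]
orientation: [0.0, 1.0, -0.0, 0.001]
contact_force: [-1.1, -0.6, 3.3]
width: 43.5
```

Request:
step_arm(series="0.35 0 0 -0.0002 0 0 0; 0.53 0 0 0 0 0 0; 0.57 0 0 0 0 0 0; 0.62 0 0 0 0 0 0; 0.8 0 0 0 0 0 0; 1 0 0 0 0 0 0; 1 0 0 0 0 0 0; 1 0 0 0 0 0 0; 1 0 0 0 0 0 0; 1 0 0 -0.02 0 0 0; 1 0 0 -0.04 0 0 0; 1 0 0 -0.045 0 0 0; 1 0 0 -0.045 0 0 0; 1 0 0 -0.02 0 0 0; 1 0 0 0 0 0 0; 1 0 0 0 0 0 0; 1 0 0 0 0 0 0")

```text
time_s: 42.85
tool_pos: [462.5, -7.5, 275.6]
orientation: [0.0, 1.0, 0.0, -0.002]
contact_force: [-0.3, -1.0, 0.4]
width: 85.4
```

Run:
```python
from h import *
s=sensors.read_state(); print(s["tool_pos"],s["width"],s["contact_force"])
m,im=shot("wrist","n1")
for cc in [(46,120),(34,120),(96,12)]: print(cc,fitc(m,im,[463.2,-7],[cc],6))
ms,i2=shot("scene","n1s"); cv2.imwrite("pics/n1c.png",cv2.resize(i2[80:270,170:380,::-1],None,fx=3,fy=3,interpolation=cv2.INTER_CUBIC))
for cc in [(46,120),(34,120)]: print(cc,fitc(ms,i2,[463.2,-7],[cc],6))
```

```text
[462.45769342  -7.45394217 275.61557832] 85.40960875918505 [-0.26619593 -0.99395043  0.35404017]
(46, 120) (array([463.85625,  -7.9375 ]), np.float32(37.014404))
(34, 120) (array([463.95  ,  -7.9375]), np.float32(28.377697))
(96, 12) (array([463.2   ,  -7.5625]), np.float32(26.374989))
(46, 120) (array([466.0125,  -8.5   ]), np.float32(16.48033))
(34, 120) (array([460.85625,  -3.4375 ]), np.float32(14.20264))
```

View pics/n1s.png

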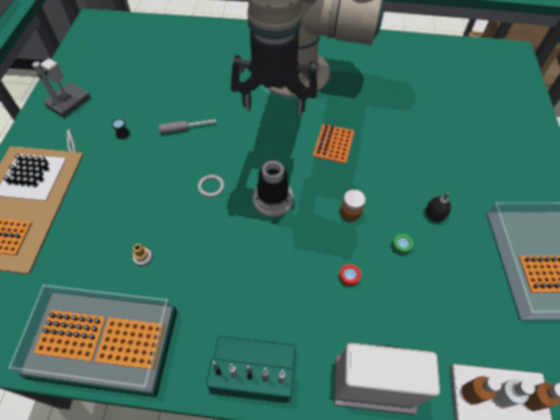

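View pics/n1c.png

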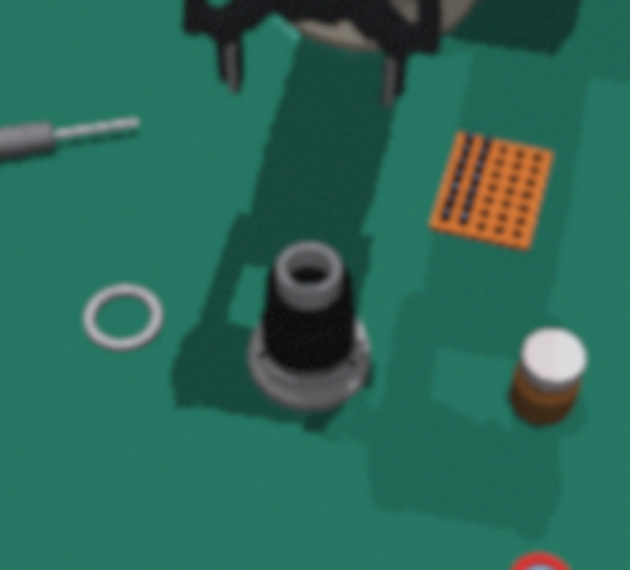

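View pics/n1.png

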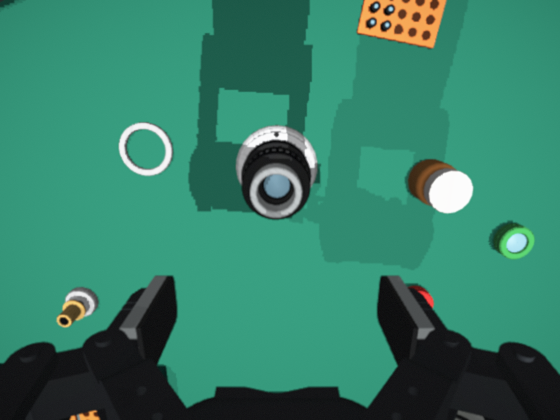

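```bash
python3 -c "
from station import robot; print(robot.hand_in())"
```

```text
the job is handed in; nothing more can be done
None
```

The lens is built upside down on the pedestal in the order asked: front cell, tall spacer tube, rear cell, then the barrel. I handed it in at about 43 s on the robot's clock; hand-in reports no verdict.

**Seating:** Each part touched down with about 3–8 N, within about 0.1 mm of the height worked out for it from its grip. The gripper then opened and withdrew.

**Last checks:**
- The final scene and wrist pictures show the barrel upright on the steel seat, with the rear lens visible through the neck hole. Its centre is within about 1 mm of the pedestal axis in the wrist picture.
- The shim ring, blower, swab jar, setting post and the red and green look-alikes are still standing in place.

**Disagreements:**
- The circle fits on the blurry scene picture differed from the wrist camera by several millimetres. They scored low and I relied on the wrist camera and the contact heights instead.
- Once something was held, the gripper width read 1.5–4 mm below the nominal diameters, but the holds stayed steady.

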